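# Put the greenware on its own setters

### The arm

A 7-joint arm with a two-finger parallel gripper is mounted at the origin on the work surface. World frame = base frame: x ahead of the robot, y to its left, z up, the work surface at z = 0. Lengths are in m, angles in rad, forces in N, time in s.
With the tool pointing down it reaches from about 0.4 to 0.85 m from the base axis. Payload 10.4 kg.
Tool frame: the origin (TCP) lies at the very end of the fingers, on their centre line; the grasp point (between the pads) lies r.grip_depth behind it (r.grip_depth is the distance from the TCP to the grasp point, in m); y points along the fingers, z is the direction in which the jaws open and shut, and the axes are right-handed (so a half turn about y gives the same grasp; the last joint's range is limited). The gripper opens to 87 mm and grips with 3 to 60 N. Pads are 19 mm wide; open, the fingers measure 117 mm over their backs; the gripper's body (75 mm by 190 mm) begins 51 mm behind the grasp point.
Start: joints at [1.278, 0.332, -0.065, 1.46, 0.022, 1.35, -0.088], TCP at [0.167, -0.602, 0.223] pointing down, gripper open.
Joint ranges: [-2.6, 2.6], [-0.5, 2.12], [-1.47, 1.34], [0.16, 2.42], [-1.27, 4.41], [0.06, 2.06], [-2.6, 2.6]. Speed limits (rad/s): [2.22, 2.22, 2.79, 2.79, 3.14, 3.14, 3.14].

### API

Orientations are given as a unit quaternion [x, y, z, w].
In Python, from bench import r gives the robot as it stands.
- The arm moves only by the shell command python3 -m jog 'ROWS' [OPENING] [FORCE]. ROWS is JSON, a list of rows, each a list of 6 numbers: the shift along the tool's x, y, z in m, then the turn, a rotation vector about the tool's x, y, z in degrees. A call has 1 to 12 rows; each row shifts and turns the pose as measured when the row begins, along the tool's axes as they then stand; what a row does not reach is not made up. A row lasts 1/12 s, in which the tool goes at most 41.7 mm and 7.16 degrees, less where a joint would pass 70% of its speed; a pose out of reach is approached as far as the arm can. A call with a gripper value outside its range is refused whole. OPENING is the opening, from -1 (shut) to 1 (fully open), so that 0 is half open, set as the call begins (- or left out, the last holds). The fingers move at their own pace and stop on an object; FORCE is the grip in N (left out, the last holds). Time passes only in rows, so rows that do not move let the fingers close. It gives the time, the measured TCP pose, the force and the opening at its end, in the units of the state.
- r.read_state(): the state, without advancing time (a new reading comes with each control period).
- r.camera(name): name is "side" or "top"; returns a dict with "image" (420x560x3 uint8, red, green, blue), "range_z" (420x560 float32, m along the optical axis (not along the pixel's ray), 0 where there is no reading), "K" (3x3 intrinsics, pixels), "R" (3x3) and "t" (3): a world point X has camera coordinates R X + t. Camera axes: x right, y down, z forward; pixel columns grow to the right and rows downward; lengths in m; the calibration is good to about 2 mm. A picture is of the moment at which its call begins.
- r.close_job(): hands the job in, once; it reports no verdict.
The state is a dict: "time": time; "joint_positions": joint angles; "joint_vel": joint speeds; "joint_torque": joint torques, N m; "ee_pos": TCP position; "eef_rot": TCP orientation; "ft_force": force on the tool from outside, world axes, zero at the start; "torque": the same for the moment, N m; "width": finger opening in m.
Only numpy, scipy, OpenCV 4.12 (cv2) and the standard library are available. Lean on these libraries where they do the work, as an engineer would, in place of code of your own. Each camera call takes 0.05 s, during which the arm holds its last target. There are 200 camera calls.

### The job

The four pieces of dry white greenware are all standing on one another's brown kiln setters. Get each piece onto the setter with the same outline as its foot (tankard on the large round one, figurine on the small round one, brush pot on the square one, trough on the oblong one), centred and squared up with it, using the empty hexagonal plaster bat as the halfway place. Keep the pieces upright, never stand one on the bench itself, and leave the clear beaker where it stands.

Things in the scene. Friction and masses are not known exactly. Their poses are not given: they have to be found in the camera images.
- tankard: Tankard: round hollow mug, outside diameter 62 mm, 80 mm tall, wall 4 mm, open at the top, with a handle on its +y side that reaches to 67 mm from the axis; grip it from above across the body along its x axis, clear of the handle. Bone-dry white clay, loose. Origin: centre of the foot's underside, z up. About 0.2 kg.
- brush_pot: Square brush pot: upright hollow box 50 x 50 mm, 65 mm tall, walls 5 mm, open at the top; x and y axes square to its walls. Bone-dry white clay, loose. Origin: centre of the foot's underside, z up. About 0.18 kg.
- trough: Oblong trough: hollow box 100 mm (x) by 38 mm (y), 52 mm tall, walls 5 mm, open at the top; grip it across its y axis. Bone-dry white clay, loose. Origin: centre of the foot's underside, z up. About 0.22 kg.
- figurine: Slender figurine 85 mm tall, round everywhere: foot disc 36 mm in diameter, straight column 28 mm in diameter from 14 to 58 mm above the foot, narrow neck and a 20 mm head above. Bone-dry white clay, loose. Origin: centre of the foot's underside, z up. About 0.09 kg.
- setter_large_round: Large round setter, diameter 88 mm, fixed to the bench, bare unglazed brown clay, 12 mm thick. Origin: centre of its underside on the bench (bench is z = 0), z up, so its top is at z = 0.012. The tankard's.
- setter_small_round: Small round setter, diameter 66 mm, fixed to the bench, bare unglazed brown clay, 12 mm thick. Origin: centre of its underside on the bench (bench is z = 0), z up, so its top is at z = 0.012. The figurine's.
- setter_square: Square setter, 74 x 74 mm along its x and y, fixed to the bench, bare unglazed brown clay, 12 mm thick. Origin: centre of its underside on the bench (bench is z = 0), z up, so its top is at z = 0.012. The brush pot's.
- setter_oblong: Oblong setter, 126 mm (x) by 64 mm (y), fixed to the bench, bare unglazed brown clay, 12 mm thick. Origin: centre of its underside on the bench (bench is z = 0), z up, so its top is at z = 0.012. The trough's.
- bat: Hexagonal plaster bat, whitish, 110 mm across flats, 12 mm thick, fixed to the bench and empty at the start. Origin: centre of its underside on the bench; its top is at z = 0.012.
- beaker: Clear plastic beaker standing on the bench among the setters, empty, rim diameter 48 mm, 60 mm tall, loose, a bystander. Origin: centre of its underside, z up.

How it is judged:
By the outcome, as a careful person would: the job done as asked, in the order asked, and still so for the second after the job is handed in, with the robot touching nothing.
It also fails if it takes over 128 s, if anything falls off the work surface, if the arm or the gripper's body presses on something with over 40 N, if the wrist force passes 120 N, or if a joint passes its speed limit or range.

## Working session

There is one attempt and no reset: what is moved stays moved. The work goes in short steps, Python scripts to look and compute and a shell command to move; the robot and the scene stay as the last step left them, time stands still between calls to the robot, and variables do not carry over. Pictures are saved under pics/ and viewed, about 12 in all and at most 16, crops included, and the job is handed in when it is done.

```bash
ls; mkdir -p pics; python3 - <<'E'
from bench import r
import cv2,numpy as np
s=r.read_state();print({k:np.round(v,3) for k,v in s.items()},r.grip_depth)
for n in("top","side"):
    c=r.camera(n);cv2.imwrite(f"pics/{n}0.png",c["image"][:,:,::-1]);np.savez(f"pics/{n}0.npz",**c)
    print(n,c["K"].round(1).tolist(),c["R"].round(3).tolist(),c["t"].round(3))
E
```

```text
pics
{'time': np.float64(0.0), 'joint_positions': array([ 1.278,  0.333, -0.065,  1.461,  0.022,  1.35 , -0.088]), 'joint_vel': array([ 0.001,  0.   ,  0.002, -0.001, -0.001,  0.001, -0.   ]), 'joint_torque': array([-1.0000e-03, -6.2327e+01,  2.4000e-02, -3.8990e+01, -6.1000e-02,
        4.0000e-02,  0.0000e+00]), 'ee_pos': array([ 0.166, -0.602,  0.222]), 'eef_rot': array([-0.095,  0.701, -0.7  ,  0.095]), 'ft_force': array([-0.079,  0.835,  1.048]), 'torque': array([ 0.002, -0.006,  0.017]), 'width': np.float64(0.087)} 0.0187
top [[488.2, 0.0, 280.5], [0.0, 488.2, 207.5], [0.0, 0.0, 1.0]] [[-0.03, -0.999, -0.018], [-0.996, 0.031, -0.087], [0.088, 0.015, -0.996]] [0.023 0.526 0.851]
side [[444.7, 0.0, 278.6], [0.0, 444.7, 207.3], [0.0, 0.0, 1.0]] [[-0.738, -0.674, 0.002], [-0.361, 0.394, -0.845], [0.569, -0.625, -0.534]] [0.393 0.23  0.693]
```

View pics/top0.png

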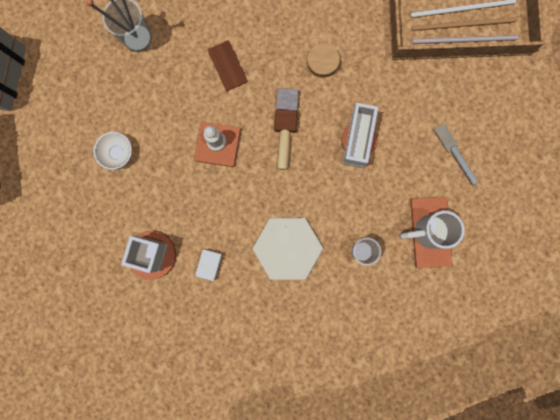

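View pics/side0.png

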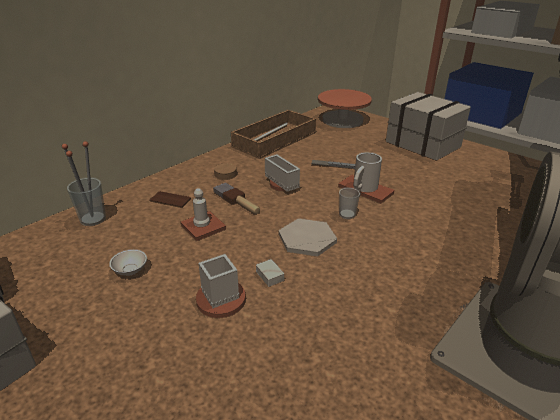

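Top view: figurine on the square setter (217,143), brush pot on the large round (150,255), trough on the small round (360,137), tankard on the oblong (432,230) with its handle toward −col, beaker (367,251), empty bat (288,248). It is a single 4-cycle, so it takes five moves. Next I measure.

```bash
cat > h.py <<'E'
import numpy as np,cv2
def load(n): return dict(np.load(f"pics/{n}.npz"))
def cast(c,uv,z):
    uv=np.atleast_2d(uv).astype(float);d=np.c_[uv,np.ones(len(uv))]@np.linalg.inv(c["K"]).T@c["R"]
    o=-c["R"].T@c["t"];return o+d*((z-o[2])/d[:,2])[:,None]
def cloud(c):
    v,u=np.mgrid[:420,:560];P=np.stack([u,v,u*0+1],-1)@np.linalg.inv(c["K"]).T*c["range_z"][...,None]
    return (P-c["t"])@c["R"]
def proj(c,X):
    q=(np.atleast_2d(X)@c["R"].T+c["t"])@c["K"].T;return q[:,:2]/q[:,2:]
def circ(p):
    A=np.c_[2*p[:,:2],np.ones(len(p))];s=np.linalg.lstsq(A,(p[:,:2]**2).sum(1),rcond=None)[0]
    return s[:2],np.sqrt(s[2]+s[:2]@s[:2])
def red(c):
    h=cv2.cvtColor(c["image"],cv2.COLOR_RGB2HSV);return ((h[...,0]<9)|(h[...,0]>172))&(h[...,1]>120)&(h[...,2]>50)
E
python3 - <<'E'
from h import *
for n in("top0","side0"):
    c=load(n);P=cloud(c);m=red(c).astype(np.uint8)
    cv2.imwrite(f"pics/{n}red.png",m*255)
    b=(P[...,2]>-.02)&(P[...,2]<.02)&(c["range_z"]>0)
    print(n,"bench z",np.percentile(P[...,2][b],[5,25,50,75,95]).round(4))
    k,l,st,ce=cv2.connectedComponentsWithStats(m)
    for i in range(1,k):
        if st[i,4]>60:
            q=P[(l==i)&(c["range_z"]>0)];print(st[i],ce[i].round(),np.median(q,0).round(3) if len(q) else 0)
    g=(P[...,2]>.025)&(P[...,2]<.12)&(c["range_z"]>0)&(P[...,0]>.3)&(P[...,0]<.95)&(abs(P[...,1])<.5)
    k,l,st,ce=cv2.connectedComponentsWithStats(g.astype(np.uint8))
    for i in range(1,k):
        if st[i,4]>60: q=P[l==i];print(" obj",st[i],np.median(q,0).round(3),"zmax",np.percentile(q[:,2],[90,99]).round(3))
E
python3 -c "
import cv2,numpy as np
a=cv2.imread('pics/top0.png')[90:290,100:480];b=cv2.imread('pics/top0red.png')[90:290,100:480]
cv2.imwrite('pics/v3.png',cv2.resize(np.vstack([a,b]),None,fx=1.5,fy=1.5))
a=cv2.imread('pics/side0.png')[130:330,170:420];cv2.imwrite('pics/v4.png',cv2.resize(a,None,fx=3,fy=3,interpolation=cv2.INTER_CUBIC))"
```

```text
top0 bench z [-0.0037 -0.0022 -0.001   0.0003  0.0094]
[222 130  14  15  97] [229. 136.] [0.663 0.098 0.011]
[143 232  32  39 319] [164. 249.] [0.459 0.217 0.011]
 obj [ 102    0   48   49 1556] [0.859 0.271 0.069] zmax [0.09  0.115]
 obj [ 392    0  153   55 1903] [ 0.804 -0.351  0.044] zmax [0.05  0.052]
 obj [  0  27  19  62 763] [0.817 0.489 0.049] zmax [0.071 0.081]
 obj [344 103  34  64 830] [ 0.651 -0.14   0.061] zmax [0.064 0.066]
 obj [204 126  20  22 313] [0.648 0.118 0.071] zmax [0.095 0.097]
 obj [ 399  211   65   38 1145] [ 0.474 -0.258  0.074] zmax [0.091 0.093]
 obj [121 236  45  37 858] [0.45  0.245 0.067] zmax [0.076 0.078]
 obj [352 238  29  28 309] [ 0.444 -0.147  0.056] zmax [0.06  0.062]
side0 bench z [-0.0032 -0.0018 -0.001  -0.0001  0.0113]
[429  45  12  29  88] [434.  59.] [ 0.849 -1.385  0.063]
[318  89  53  21 630] [344.  98.] [ 0.794 -0.609  0.081]
[339 175  15  13  99] [347. 182.] [ 0.523 -0.245  0.011]
[361 185  33  16 201] [379. 193.] [ 0.432 -0.254  0.011]
[181 211  45  26 377] [203. 226.] [0.635 0.134 0.011]
[196 284  49  34 444] [221. 304.] [0.424 0.266 0.011]
 obj [ 231  110   85   41 1263] [ 0.853 -0.322  0.038] zmax [0.048 0.05 ]
 obj [ 339  153   43   57 1259] [ 0.458 -0.232  0.057] zmax [0.086 0.091]
 obj [265 155  35  32 737] [ 0.64  -0.125  0.05 ] zmax [0.062 0.064]
 obj [  67  170   38   48 1184] [0.841 0.278 0.071] zmax [0.089 0.116]
 obj [193 188  14  33 354] [0.645 0.129 0.061] zmax [0.09  0.096]
 obj [ 198  254   41   49 1381] [0.435 0.25  0.059] zmax [0.076 0.077]
```

View pics/v3.png

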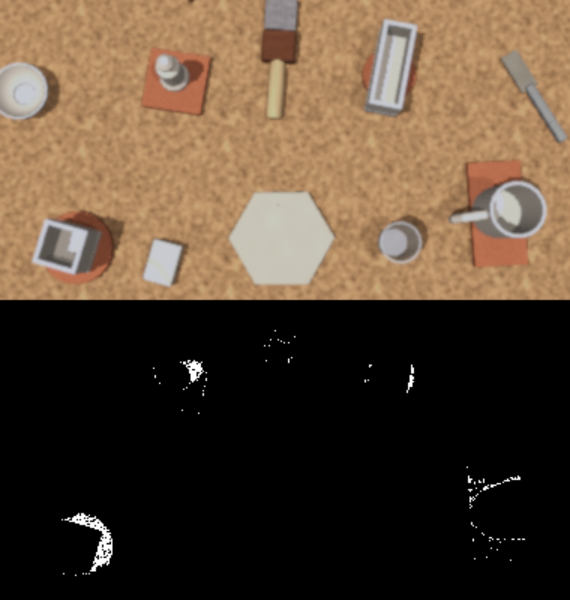

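The crop shows all four setters clearly red-orange, but the mask is too strict. I'll retune it, using colour and height together.

```bash
cat >> h.py <<'E'
def red(c):
    I=cv2.GaussianBlur(c["image"],(3,3),0).astype(float)+1
    return (I[...,0]/I[...,1]>c.get("th",1.75))
E
python3 - <<'E'
from h import *
c=load("top0");I=c["image"].astype(float)
for n,(u,v) in dict(sq=(228,158),lr=(168,262),ob1=(430,205),ob2=(430,260),sr=(374,140),bench=(200,200),b2=(320,180),b3=(400,290)).items():
    p=I[v-2:v+3,u-2:u+3].reshape(-1,3).mean(0);print(n,p.round(),(p[0]/p[1]).round(2))
P=cloud(c)
m=red(c);m2=(P[...,2]>.005)&(P[...,2]<.02)
cv2.imwrite("pics/v5.png",np.vstack([(m*255).astype(np.uint8)[90:290,100:480],((m&m2)*255).astype(np.uint8)[90:290,100:480],(m2*255).astype(np.uint8)[90:290,100:480]]))
E
```

```text
sq [182. 109.  78.] 1.66
lr [115.  64.  45.] 1.79
ob1 [184. 110.  79.] 1.66
ob2 [183. 110.  79.] 1.67
sr [130.  84.  67.] 1.55
bench [181. 141.  99.] 1.29
b2 [187. 146. 104.] 1.28
b3 [185. 144. 102.] 1.29
```

View pics/v5.png

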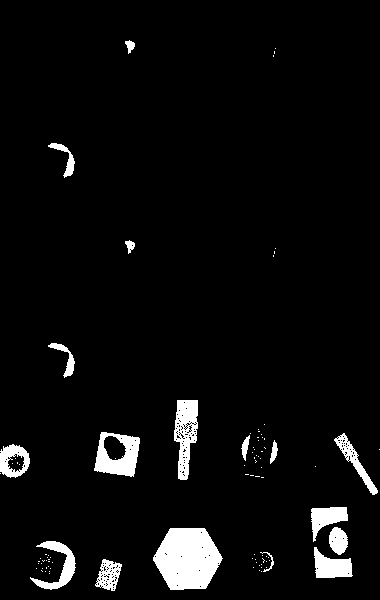

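View pics/v4.png

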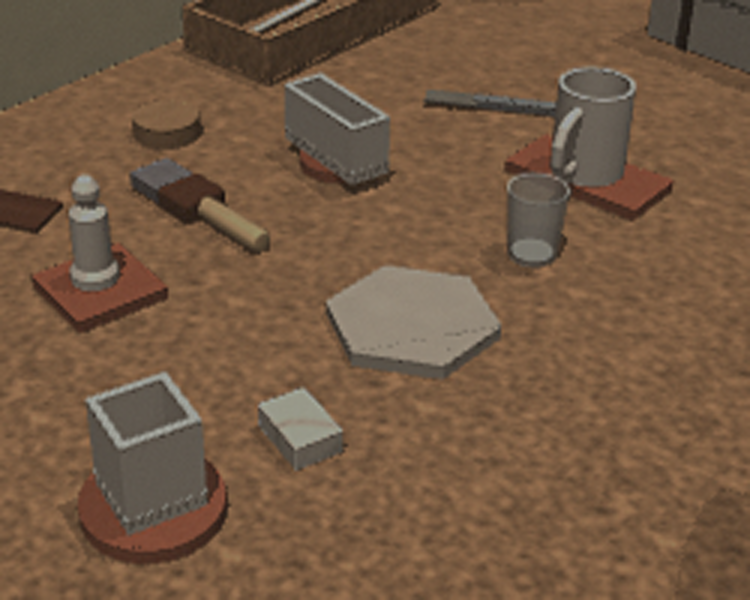

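```bash
cat >> h.py <<'E'
from scipy.optimize import least_squares
def box(p):
    (x,y),(w,h),a=cv2.minAreaRect((p[:,:2]*1000).astype(np.float32))
    if w<h: w,h,a=h,w,a+90
    return f"c=({x:.1f},{y:.1f}) size {w:.1f}x{h:.1f} long-axis {(a+90)%180-90:.1f}deg"
def ring(p,R):
    hull=cv2.convexHull((p[:,:2]*1000).astype(np.float32))[:,0]
    f=least_squares(lambda s:np.hypot(*(hull-s).T)-R,hull.mean(0),loss="soft_l1",f_scale=.7)
    return f"c={f.x.round(1)} R={R} resid {np.round(np.median(abs(f.fun)),2)} n={len(hull)}"
def near(P,xy,r): return np.hypot(P[...,0]-xy[0],P[...,1]-xy[1])<r
E
python3 - <<'E'
from h import *
for n in("top0","side0"):
    c=load(n);c["th"]=1.45;P=cloud(c);Z=P[...,2];m=red(c)&(Z>.0085)&(Z<.016);m=cv2.morphologyEx(m.astype(np.uint8),cv2.MORPH_OPEN,np.ones((2,2)))>0
    print(n,"square",box(P[m&near(P,(.645,.11),.08)]));print(" oblong",box(P[m&near(P,(.47,-.25),.1)]))
    print(" large",ring(P[m&near(P,(.445,.23),.07)],44));print(" small",ring(P[m&near(P,(.645,-.125),.06)],33))
    m=(Z>.009)&(Z<.016)&near(P,(.46,-.01),.075);print(" bat",box(P[m]),P[m].mean(0).round(4))
    m=(Z>.071)&(Z<.083)&near(P,(.45,.24),.05);print(" pot",box(P[m]),m.sum())
    m=(Z>.058)&(Z<.07)&near(P,(.65,-.14),.07);print(" trough",box(P[m]),m.sum())
    m=(Z>.0865)&(Z<.1)&near(P,(.47,-.258),.07);print(" tank",ring(P[m],31),circ(P[m]),m.sum())
    for a,b in((.03,.045),(.05,.065),(.065,.08),(.086,.1)):
        m=(Z>a)&(Z<b)&near(P,(.648,.118),.035);print(" fig",a,P[m].mean(0).round(4),m.sum(),box(P[m]) if m.sum()>3 else 0)
    m=(Z>.03)&(Z<.08)&near(P,(.47,-.258),.08)&(P[...,1]>-.222);print(" handle",P[m].mean(0).round(4),m.sum(),P[m].max(0).round(3))
    m=(Z>.03)&(Z<.08)&near(P,(.44,-.147),.035);print(" beaker",ring(P[m],24))
E
```

```text
top0 square c=(648.6,119.8) size 72.4x72.3 long-axis 79.1deg
 oblong c=(473.7,-266.2) size 126.5x68.8 long-axis 1.1deg
 large c=[447.7 244.9] R=44 resid 0.67 n=32
 small c=[ 648.7 -143.6] R=33 resid 0.55 n=18
 bat c=(453.8,-3.3) size 124.3x109.8 long-axis 88.3deg [ 0.4539 -0.0028  0.0111]
 pot c=(451.4,244.7) size 50.9x50.4 long-axis 72.5deg 369
 trough c=(649.2,-137.5) size 100.6x38.3 long-axis -13.1deg 483
 tank c=[ 476.9 -261.7] R=31 resid 0.35 n=32 (array([ 0.47675572, -0.26124871]), np.float64(0.028770565235988532)) 312
 fig 0.03 [0.6454 0.1155 0.0371] 31 c=(646.3,117.5) size 26.8x11.0 long-axis -61.2deg
 fig 0.05 [0.6451 0.1159 0.0574] 34 c=(647.2,116.3) size 27.1x11.4 long-axis -52.2deg
 fig 0.065 [0.6486 0.1184 0.0704] 100 c=(650.5,119.6) size 26.8x21.8 long-axis -57.8deg
 fig 0.086 [0.6525 0.1207 0.0925] 108 c=(653.5,121.2) size 18.9x18.0 long-axis 41.9deg
 handle [ 0.4701 -0.2051  0.0706] 100 [ 0.476 -0.195  0.08 ]
 beaker c=[ 445.1 -137.8] R=24 resid 0.48 n=33
side0 square c=(645.2,123.1) size 74.7x72.7 long-axis 79.4deg
 oblong c=(470.0,-242.7) size 122.2x96.0 long-axis 3
[... 161 characters left out ...]
7 0.0108]
 pot c=(449.9,245.9) size 52.2x50.2 long-axis -17.1deg 354
 trough c=(647.7,-135.8) size 105.5x42.9 long-axis -11.7deg 200
 tank c=[ 474.6 -259.4] R=31 resid 0.56 n=22 (array([ 0.47503668, -0.25954728]), np.float64(0.028739844597298305)) 110
 fig 0.03 [0.6444 0.1286 0.0375] 77 c=(646.2,128.6) size 27.3x12.2 long-axis 45.8deg
 fig 0.05 [0.6444 0.1289 0.0576] 82 c=(645.9,128.6) size 26.4x13.7 long-axis 49.0deg
 fig 0.065 [0.6469 0.1266 0.0713] 80 c=(647.1,126.0) size 25.5x18.8 long-axis 55.1deg
 fig 0.086 [0.6486 0.1252 0.0914] 53 c=(649.4,124.9) size 16.3x16.1 long-axis 31.4deg
 handle [ 0.4669 -0.2027  0.0586] 96 [ 0.474 -0.191  0.08 ]
 beaker c=[ 443.2 -136.1] R=24 resid 0.85 n=22
```

```bash
cat > go.py <<'E'
# python3 go.py x_mm y_mm zgrasp_mm jaw_deg : remaining tool turn (deg), then shift (mm) in tool axes after that turn
import sys,numpy as np
from scipy.spatial.transform import Rotation as Q
from bench import r
s=r.read_state();R=Q.from_quat(s["eef_rot"]);M=R.as_matrix();p=np.array(s["ee_pos"])*1000;g=p-M[:,1]*r.grip_depth*1000
print("t %.1f grasp %s jaw %.1f tilt %.2f width %.1f F %s"%(s["time"],g.round(1),np.degrees(np.arctan2(M[1,2],M[0,2])),np.degrees(np.arccos(-M[2,1])),s["width"]*1000,np.round(s["ft_force"],1)))
a=[float(v) for v in sys.argv[1:]]
if a:
    best=None
    for k in(0,180):
        j=np.radians(a[3]+k);z=np.array([np.cos(j),np.sin(j),0]);y=np.array([0,0,-1.]);T=Q.from_matrix(np.c_[np.cross(y,z),y,z])
        v=(R.inv()*T).as_rotvec(degrees=True)
        if best is None or np.linalg.norm(v)<np.linalg.norm(best[0]): best=(v,T)
    d=np.array(a[:3])-g
    print("turn",best[0].round(1),"then shift",(best[1].inv().apply(d)).round(1),"| no-turn shift",R.inv().apply(d).round(1))
E
python3 go.py 450.7 245.3 140 72.7
```

```text
t 0.1 grasp [ 166.5 -602.1  240.5] jaw -74.5 tilt 0.07 width 87.1 F [-0.   0.2 -0.5]
turn [ 0.1 32.8  0. ] then shift [ -19.3  100.5 -893.6] | no-turn shift [-499.8  101.4 -740.9]
```

```bash
python3 -m jog '[[0,0,0,0,6.6,0],[0,0,0,0,6.6,0],[0,0,0,0,6.6,0],[0,0,0,0,6.6,0],[0,0,0,0,6.4,0]]' 1 && python3 -m jog '[[-0.016,0,-0.034,0,0,0],[-0.016,0,-0.034,0,0,0],[-0.016,0,-0.034,0,0,0],[-0.016,0,-0.034,0,0,0],[-0.016,0,-0.034,0,0,0],[-0.016,0,-0.034,0,0,0],[-0.016,0,-0.034,0,0,0],[-0.016,0,-0.034,0,0,0],[-0.016,0,-0.034,0,0,0],[-0.016,0,-0.034,0,0,0],[-0.016,0,-0.034,0,0,0]]' && python3 go.py 450.7 245.3 140 72.7
```

```text
time: 0.52
ee_pos: [0.1659, -0.6009, 0.2192]
eef_rot: [0.113, 0.7, -0.696, -0.115]
ft_force: [0.1, -0.2, -0.4]
width: 0.0866
time: 1.43
ee_pos: [0.4566, -0.298, 0.2145]
eef_rot: [0.119, 0.698, -0.694, -0.127]
ft_force: [-0.2, -1.2, 0.6]
width: 0.0868
t 1.4 grasp [ 456.8 -298.2  233.2] jaw -110.1 tilt 0.76 width 86.8 F [-0.2 -1.2  0.6]
turn [ 0.2 -2.8  0.7] then shift [ 167.5   93.2 -517.1] | no-turn shift [ 191.1   97.6 -508. ]
```

```bash
python3 -m jog '[[0.014,0,-0.037,0,0,0],[0.014,0,-0.037,0,0,0],[0.014,0,-0.037,0,0,0],[0.014,0,-0.037,0,0,0],[0.014,0,-0.037,0,0,0],[0.014,0,-0.037,0,0,0],[0.014,0,-0.037,0,0,0],[0.014,0,-0.037,0,0,0],[0.014,0,-0.037,0,0,0],[0.014,0,-0.037,0,0,0],[0.014,0,-0.037,0,0,0],[0.014,0,-0.037,0,0,0]]' >/dev/null; python3 go.py 450.7 245.3 140 72.7
```

```text
t 2.4 grasp [448.5 198.8 234.4] jaw -110.1 tilt 0.86 width 87.0 F [ 1.4  0.4 -0.4]
turn [ 0.2 -2.7  0.8] then shift [ 11.7  94.4 -45. ] | no-turn shift [ 12.5  94.7 -44.1]
```

```bash
python3 -m jog '[[0,0,0,0.2,-2.7,0.8],[0.006,0.02,-0.022,0,0,0],[0.006,0.03,-0.022,0,0,0],[0,0.03,0,0,0,0],[0,0.014,0,0,0,0],[0,0,0,0,0,0]]' >/dev/null; python3 go.py 450.7 245.3 58 72.7
```

```text
t 2.9 grasp [446.4 259.  137.5] jaw -106.4 tilt 0.32 width 87.2 F [-0.7  0.3  0.2]
turn [0.3 0.9 0. ] then shift [-8.2 79.5 11.8] | no-turn shift [-8.  79.4 12.4]
```

```bash
python3 -m jog '[[-0.008,0,0.012,0.3,0.9,0],[0,0,0,0,0,0]]' >/dev/null; python3 go.py 450.7 245.3 58 72.7; 
```

```text
t 3.1 grasp [450.2 244.4 137.2] jaw -107.3 tilt 0.15 width 87.0 F [ 0.5 -0.2  0. ]
turn [-0.1  0.   0.1] then shift [-0.2 79.2 -1. ] | no-turn shift [-0.4 79.2 -1.1]
```

Good. Descend, then close gently.

```bash
python3 -m jog '[[0,0.025,-0.001,0,0,0],[0,0.025,0,0,0,0],[0,0.02,0,0,0,0],[0,0.009,0,0,0,0],[0,0,0,0,0,0]]' && python3 -m jog '[[0,0,0,0,0,0],[0,0,0,0,0,0],[0,0,0,0,0,0],[0,0,0,0,0,0],[0,0,0,0,0,0],[0,0,0,0,0,0],[0,0,0,0,0,0],[0,0,0,0,0,0]]' -1 15; python3 go.py 453.8 -3 170 72.7
```

```text
time: 3.52
ee_pos: [0.4572, 0.2428, 0.0442]
eef_rot: [0.113, 0.7, -0.697, -0.107]
ft_force: [0.1, 0.4, 0.1]
width: 0.0873
time: 4.18
ee_pos: [0.461, 0.2435, 0.0508]
eef_rot: [0.116, 0.701, -0.695, -0.105]
ft_force: [0.0, 0.2, -2.6]
width: 0.05
t 4.2 grasp [460.7 243.3  69.5] jaw -108.0 tilt 0.98 width 50.0 F [ 0.   0.2 -2.6]
turn [ 0.6 -0.7 -0.8] then shift [ -66.7 -100.5  237.3] | no-turn shift [ -70.8 -102.   235.4]
```

```bash
python3 -m jog '[[0,-0.02,0,0,0,0],[0,-0.03,0,0,0,0],[0,-0.03,0,0,0,0],[0,-0.018,0,0.6,-0.7,-0.8]]' - 20; python3 - <<'E'
from bench import r
import time,numpy as np
a=[]
for i in range(4):
    s=r.read_state();a.append(s["ee_pos"])
print(np.round(a,4), np.round(s["joint_vel"],3))
E
python3 go.py 453.8 -3 160 72.7
```

```text
time: 4.52
ee_pos: [0.455, 0.2409, 0.1464]
eef_rot: [-0.102, -0.697, 0.701, 0.11]
ft_force: [0.2, 0.8, -1.3]
width: 0.0499
[[0.455  0.2409 0.1464]
 [0.455  0.2409 0.1464]
 [0.455  0.2409 0.1464]
 [0.455  0.2409 0.1464]] [ 0.032 -0.042 -0.011 -0.41  -0.123  0.694  0.273]
t 4.5 grasp [455.2 241.  165.1] jaw -107.2 tilt 0.73 width 49.9 F [ 0.2  0.8 -1.3]
turn [-0.5  0.1  0.6] then shift [-71.2   5.1 233.4] | no-turn shift [-71.    6.3 233.4]
```

```bash
python3 -m jog '[[-0.007,0,0.022,0,0,0],[-0.007,0,0.022,0,0,0],[-0.007,0,0.022,0,0,0],[-0.007,0,0.022,0,0,0],[-0.007,0,0.022,0,0,0],[-0.007,0,0.022,0,0,0],[-0.007,0,0.022,0,0,0],[-0.007,0,0.022,0,0,0],[-0.007,0,0.022,0,0,0],[-0.007,0,0.022,0,0,0],[0,0,0,0,0,0]]' >/dev/null;  python3 go.py 456 -3 69 72.7; python3 - <<'E'
from bench import r
import cv2,numpy as np
for n in("top","side"):
    c=r.camera(n);np.savez(f"pics/{n}1.npz",**c)
    if n=="side": cv2.imwrite("pics/side1.png",c["image"][100:360,120:480,::-1])
E
```

```text
t 5.4 grasp [457.    3.6 169.2] jaw -106.8 tilt 0.48 width 50.1 F [ 0.6 -1.3 -2.4]
turn [-0.2  0.5  0.4] then shift [ -1.  100.2   6.6] | no-turn shift [ -1.7 100.2   6.3]
```

View pics/side1.png

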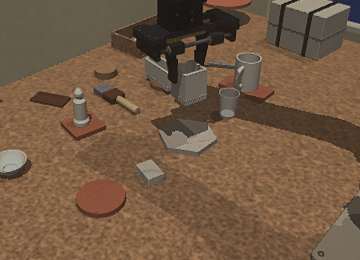

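The pot is held level above the bat (side crop, around (185,85)), and the large round setter is bare. I'll measure the height of the pot's foot and the bare setter.

```bash
python3 - <<'E'
from h import *
for n in("top1","side1"):
    c=load(n);P=cloud(c);Z=P[...,2]
    c["th"]=1.45
    m=red(c)&(Z>.0085)&(Z<.016);m=cv2.morphologyEx(m.astype(np.uint8),cv2.MORPH_OPEN,np.ones((2,2)))>0
    print(n,"large",ring(P[m&near(P,(.447,.245),.07)],44),box(P[m&near(P,(.447,.245),.07)]))
    I=c["image"].astype(int);g=(I.max(-1)-I.min(-1)<25)&(I.min(-1)>60)&(Z>.06)&(Z<.2)&near(P,(.456,.004),.045)
    print(" pot z",np.percentile(Z[g],[0,1,5,95,99,100]).round(4),g.sum())
E
```

```text
top1 large c=[447.5 244.4] R=44 resid 1.13 n=35 c=(448.1,243.6) size 85.4x84.6 long-axis -1.0degTraceback (most recent call last):
  File "<stdin>", line 8, in <module>
    return _quantile_unchecked(
        a, q, axis, out, overwrite_input, method, keepdims, weights)
    return _ureduce(a,
                    func=_quantile_ureduce_func,
    ...<5 lines>...
                    overwrite_input=overwrite_input,
                    method=method)
    r = func(a, **kwargs)
    result = _quantile(arr,
                       quantiles=q,
    ...<2 lines>...
                       out=out,
                       weights=wgt)
    slices_having_nans = np.isnan(arr[-1, ...])
                                  ~~~^^^^^^^^^
IndexError: index -1 is out of bounds for axis 0 with size 0
```

```bash
python3 - <<'E'
from h import *
c=load("side1");P=cloud(c);Z=P[...,2]
I=c["image"].astype(int);g=(I.max(-1)-I.min(-1)<30)&(I.min(-1)>60)&(Z>.06)&(Z<.2)&near(P,(.456,.004),.06)
print(np.percentile(Z[g],[0,2,5,95,99,100]).round(4),g.sum(),P[g].mean(0))
m=red(dict(c,th=1.45))&(Z>.0085)&(Z<.016);print(ring(P[m&near(P,(.447,.245),.07)],44))
E
```

```text
[0.1108 0.113  0.1153 0.176  0.1773 0.1938] 1067 [0.4337009  0.01703247 0.14877363]
c=[448.  246.5] R=44 resid 0.45 n=36
```

```bash
python3 -m jog '[[0,0.025,0.006,-0.2,0.5,0.4],[0,0.025,0,0,0,0],[0,0.025,0,0,0,0],[0,0.015,0,0,0,0],[0,0.003,0,0,0,0]]' >/dev/null;  python3 go.py 456 -3 69.5 72.7
```

```text
t 6.0 grasp [456.8   8.2  74.9] jaw -106.7 tilt 0.41 width 49.7 F [ 0.  -0.1 -1.6]
turn [ 0.3  0.6 -0.2] then shift [-2.5  5.4 10.9] | no-turn shift [-2.4  5.3 11. ]
```

```bash
python3 -m jog '[[0,0.002,0.006,0.3,0.6,-0.2],[0,0.003,0,0,0,0],[0,0.0015,0,0,0,0]]';  python3 go.py 456 -3 69.5 72.7
```

```text
time: 6.2
ee_pos: [0.455, 0.004, 0.0504]
eef_rot: [0.105, 0.699, -0.699, -0.106]
ft_force: [-8.0, -2.3, 19.5]
width: 0.0499
t 6.2 grasp [455.    4.   69.1] jaw -107.2 tilt 0.07 width 49.9 F [-8.  -2.3 19.5]
turn [-0.   0.1  0.1] then shift [-3.  -0.4  6.4] | no-turn shift [-3.  -0.4  6.4]
```

```bash
python3 -m jog '[[0,-0.001,0,0,0,0],[0,0,0,0,0,0],[0,0,0,0,0,0],[0,0,0,0,0,0]]' 0.9;  python3 -m jog '[[0,-0.02,0,0,0,0],[0,-0.035,0,0,0,0],[0,-0.035,0,0,0,0],[0,-0.035,0,0,0,0],[0,-0.02,0,0,0,0],[0,0,0,0,0,0]]' 1 >/dev/null; python3 go.py 475.8 -260.5 190 7
```

```text
time: 6.53
ee_pos: [0.458, 0.0047, 0.0551]
eef_rot: [0.107, 0.7, -0.699, -0.104]
ft_force: [0.3, -0.5, 1.2]
width: 0.0687
t 7.0 grasp [456.3   5.5 226. ] jaw -107.1 tilt 0.28 width 86.9 F [-0.1  0.2  0.3]
turn [ 0.3 65.9 -0.1] then shift [-266.4   36.    13. ] | no-turn shift [-96.6  35.7 248.6]
```

```bash
python3 -m jog '[[0,0,0,0,6.6,0],[0,0,0,0,6.6,0],[0,0,0,0,6.6,0],[0,0,0,0,6.6,0],[0,0,0,0,6.6,0],[0,0,0,0,6.6,0],[0,0,0,0,6.6,0],[0,0,0,0,6.6,0],[0,0,0,0,6.6,0],[0,0,0,0,6.0,0]]' >/dev/null; python3 -m jog '[[-0.033,0,0.002,0,0,0],[-0.033,0,0.002,0,0,0],[-0.033,0.005,0.002,0,0,0],[-0.033,0.005,0.002,0,0,0],[-0.033,0.005,0.002,0,0,0],[-0.033,0.005,0,0,0,0],[-0.033,0.005,0,0,0,0],[-0.033,0.005,0,0,0,0],[0,0,0,0,0,0]]' >/dev/null; python3 go.py 475.8 -260.5 130 7
```

```text
t 8.6 grasp [ 600.  -230.3  205.2] jaw -145.2 tilt 1.85 width 87.1 F [-1.5 -0.6 -0.3]
turn [ 1.8 27.7 -0.6] then shift [-14.8  75.2 127. ] | no-turn shift [ 47.2  71.1 121.3]
```

```bash
python3 -m jog '[[0,0,0,0.4,6,0],[0,0,0,0.4,6,0],[0,0,0,0.4,6,0],[0,0,0,0.4,5,0],[0,0,0,0,5,0],[0,0,0,0,0,0]]' >/dev/null; python3 go.py 475.8 -260.5 130 7
```

```text
t 9.1 grasp [ 597.6 -231.6  191.6] jaw -165.3 tilt 0.50 width 86.7 F [ 0.1  0.4 -0.7]
turn [-0.5  7.7 -0. ] then shift [-13.8  61.6 124.5] | no-turn shift [  2.9  62.7 124.6]
```

```bash
python3 -m jog '[[0,0,0.025,0,5,0],[0,0,0.03,0,5,0],[-0.005,0,0.03,0,0,0],[-0.007,0.005,0.03,0,0,0],[0,0.01,0.01,0,0,0],[0,0,0,0,0,0]]' >/dev/null; python3 go.py 475.8 -260.5 130 7
```

```text
t 9.6 grasp [ 493.4 -254.3  171.6] jaw -170.5 tilt 1.11 width 87.3 F [-0.6  0.4 -0.1]
turn [-1.1  2.5 -0. ] then shift [-4.  41.6 18.2] | no-turn shift [-3.2 41.9 17.6]
```

```bash
python3 -m jog '[[-0.003,0,0.017,-1.1,2.5,0],[0,0.015,0,0,0,0],[0,0.02,0,0,0,0],[0,0,0,0,0,0]]' >/dev/null; python3 go.py 475.8 -260.5 130 7
```

```text
t 9.9 grasp [ 478.6 -258.9  136.6] jaw -172.7 tilt 0.14 width 87.4 F [ 0.1  0.2 -0.7]
turn [ 0.1  0.3 -0.1] then shift [-1.2  6.6  3. ] | no-turn shift [-1.2  6.6  3. ]
```

```bash
python3 -m jog '[[-0.001,0.02,0.003,0,0,0],[0,0.02,0,0,0,0],[0,0,0,0,0,0]]' >/dev/null; python3 go.py 475.8 -260.5 58 7
```

```text
t 10.2 grasp [ 479.3 -259.2   97.4] jaw -172.3 tilt 0.22 width 86.9 F [-0.5  0.5  0.4]
turn [ 0.2  0.7 -0.1] then shift [-0.9 39.4  3.6] | no-turn shift [-0.7 39.4  3.8]
```

```bash
python3 -m jog '[[-0.001,0.015,0.004,0.2,0.7,0],[0,0.015,0,0,0,0],[0,0.009,0,0,0,0],[0,0,0,0,0,0]]' >/dev/null; python3 go.py 475.8 -260.5 58 7; python3 -m jog '[[0,0,0,0,0,0],[0,0,0,0,0,0],[0,0,0,0,0,0],[0,0,0,0,0,0],[0,0,0,0,0,0],[0,0,0,0,0,0]]' -1 20;python3 go.py 475.8 -260.5 160 7 
```

```text
t 10.5 grasp [ 480.1 -260.    61.4] jaw -172.7 tilt 0.20 width 87.1 F [-0.9 -0.1  0. ]
turn [ 0.1  0.3 -0.1] then shift [0.1 3.4 4.4] | no-turn shift [0.1 3.4 4.4]
time: 11.03
ee_pos: [0.4831, -0.2604, 0.0473]
eef_rot: [0.469, 0.532, -0.531, -0.464]
ft_force: [-0.1, -0.4, -1.2]
width: 0.0604
t 11.0 grasp [ 483.  -260.4   66. ] jaw -172.6 tilt 0.43 width 60.4 F [-0.1 -0.4 -1.2]
turn [ 0.4  0.4 -0.2] then shift [  0.7 -94.    7.1] | no-turn shift [  0.4 -94.1   6.6]
```

```bash
python3 -m jog '[[0,-0.01,0,0.4,0.4,0],[0,-0.02,0,0,0,0],[0,-0.03,0,0,0,0],[0,-0.03,0,0,0,0],[0,-0.03,0,0,0,0],[0,0,0,0,0,0]]' - 25; python3 go.py 452 -20 180 7; python3 - <<'E'
from bench import r
import cv2,numpy as np
from h import *
for n in("top","side"):
    c=r.camera(n);np.savez(f"pics/{n}2.npz",**c);c["th"]=1.45
    P=cloud(c);Z=P[...,2];m=red(c)&(Z>.0085)&(Z<.016)&near(P,(.47,-.265),.1);print("oblong",box(P[m]))
    if n=="side": cv2.imwrite("pics/side2.png",cv2.resize(c["image"][80:260,250:450,::-1],None,fx=2,fy=2))
E
```

```text
time: 11.53
ee_pos: [0.4809, -0.2589, 0.1704]
eef_rot: [-0.468, -0.527, 0.531, 0.47]
ft_force: [0.5, -1.0, -1.6]
width: 0.0604
t 11.5 grasp [ 481.  -258.9  189.1] jaw -173.0 tilt 0.39 width 60.4 F [ 0.5 -1.  -1.6]
turn [-0.4 -0.  -0.1] then shift [240.6   9.1  -0.3] | no-turn shift [ 2.406e+02  8.800e+00 -2.000e-01]
oblong c=(475.8,-262.4) size 125.8x64.2 long-axis 1.1deg
oblong c=(474.3,-262.0) size 127.0x66.6 long-axis 0.9deg
```

View pics/side2.png

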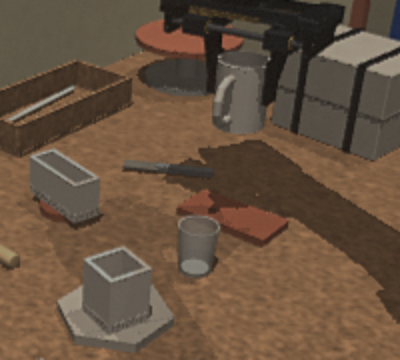

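Side crop: the tankard hangs level and clear of its setter. The pot stands on the bat, the beaker hasn't moved, and the oblong setter is now in full view. I'll compare the pot's pose with the grip point at release to get the camera bias.

```bash
python3 - <<'E'
from h import *
for n in("top2","side2"):
    c=load(n);P=cloud(c);Z=P[...,2]
    m=(Z>.071)&(Z<.083)&near(P,(.455,.004),.05);print(n," pot",box(P[m]),m.sum())
    m=(Z>.19)&(Z<.225)&near(P,(.481,-.259),.045);print(m.sum(),P[m].mean(0) if m.any() else 0)
    m=(Z>.206)&(Z<.219)&near(P,(.481,-.259),.034);print(m.sum(), circ(P[m]) if m.sum()>9 else 0)
E
```

```text
top2  pot c=(445.6,7.2) size 50.0x49.9 long-axis 73.1deg 328
429 [ 0.47735913 -0.23633256  0.20810847]
217 (array([ 0.48201464, -0.25917452]), np.float64(0.029724218244767585))
side2  pot c=(444.4,7.9) size 53.4x52.6 long-axis -18.0deg 236
592 [ 0.47954296 -0.25209821  0.20454559]
166 (array([ 0.48043419, -0.25667977]), np.float64(0.029311905445056782))
```

```bash
python3 go.py 447.6 245 180 7; python3 -m jog '[[0.02,0,-0.001,0,0,0],[0.03,0,-0.003,0,0,0],[0.035,0,-0.003,0,0,0],[0.035,0,-0.003,0,0,0],[0.035,0,-0.003,0,0,0],[0.035,0,-0.003,0,0,0],[0.035,0,-0.003,0,0,0],[0.035,0,-0.003,0,0,0],[0.035,0,-0.003,0,0,0],[0.035,0,-0.003,0,0,0],[0.035,0,-0.003,0,0,0],[0.03,0,-0.002,0,0,0]]' ; python3 go.py 447.6 245 180 7
```

```text
t 11.6 grasp [ 479.2 -257.8  184.3] jaw -173.0 tilt 0.67 width 60.1 F [ 0.6  0.5 -2. ]
turn [-0.7 -0.   0.1] then shift [502.9   4.3 -29.9] | no-turn shift [502.9   4.6 -29.7]
time: 12.63
ee_pos: [0.4888, -0.0278, 0.1306]
eef_rot: [-0.438, -0.525, 0.545, 0.485]
ft_force: [0.5, -0.9, -1.2]
width: 0.0603
t 12.6 grasp [490.1 -28.2 149.2] jaw -171.5 tilt 4.23 width 60.3 F [ 0.5 -0.9 -1.2]
turn [-3.8  1.5  1.8] then shift [276.3 -30.8   8.9] | no-turn shift [277.3 -21.6   3.6]
```

```bash
python3 -m jog '[[0,-0.02,0,-2,0.8,0.9],[0,-0.015,0,-1.8,0.7,0.9],[0.02,0,0,0,0,0],[0.02,-0.002,0,0,0,0],[0.02,-0.002,0,0,0,0],[0.02,-0.002,0,0,0,0],[0.02,-0.002,0,0,0,0],[0.02,-0.002,0,0,0,0]]' >/dev/null; python3 go.py 447.6 245 180 7
```

```text
t 13.3 grasp [528.9  55.4 148.4] jaw -169.7 tilt 4.13 width 60.4 F [ 0.7 -0.3 -1.5]
turn [-2.6  3.2  3.2] then shift [198.1 -31.6  57.6] | no-turn shift [202.4 -18.   47.6]
```

```bash
python3 -c "
from bench import r
s=r.read_state();print([round(float(x),2) for x in s['joint_positions']],[round(float(x),2) for x in s['joint_vel']])"
```

```text
[-1.17, 0.58, 1.34, 1.83, -0.63, 1.29, -2.6] [-0.12, 0.3, 0.0, -0.11, -0.35, 0.15, 0.0]
```

Joint 7 is at −2.6 and joint 3 is at its limit, because the yaw was wound the wrong way. The tankard goes on a round setter, so I can turn it back freely.

```bash
python3 -m jog '[[0,-0.01,0,0,-5,0],[0,-0.01,0,0,-6,0],[0,-0.01,0,0,-6,0],[0,0,0,0,-6,0],[0,0,0,0,-6,0],[0,0,0,0,-6,0],[0,0,0,0,-6,0],[0,0,0,0,-6,0]]' >/dev/null; python3 go.py 447.6 245 180 -100;python3 -c "
from bench import r
s=r.read_state();print([round(float(x),2) for x in s['joint_positions']])"
```

```text
t 14.0 grasp [529.9  47.4 175.7] jaw -121.4 tilt 3.84 width 60.5 F [ 0.4  0.  -1.7]
turn [  1.2 -21.4   3.7] then shift [ 115.4   -4.3 -180.3] | no-turn shift [ 173.1    8.2 -125.8]
[-1.1, 0.4, 1.19, 1.8, -0.43, 1.27, -1.91]
```

```bash
python3 -m jog '[[0,0,0,0.6,-6,2],[0,0,0,0.6,-6,2],[0,0,0,0,-6,0],[0,0,0,0,-6,0],[0,0,0,0,-6,0],[0,0,0,0,-6,0],[0,0,0,0,-5,0],[0,0,0,0,-5,0],[0,0,0,0,0,0]]' >/dev/null; python3 go.py 447.6 245 180 -75;python3 -c "
from bench import r
s=r.read_state();print([round(float(x),2) for x in s['joint_positions']])"
```

```text
t 14.7 grasp [527.3  35.4 172.9] jaw -73.7 tilt 0.75 width 60.3 F [-0.2 -0.2 -2. ]
turn [-0.7  1.3 -0.2] then shift [  22.7   -7.1 -223.1] | no-turn shift [  17.7  -10.  -223.4]
[-1.08, 0.26, 1.07, 1.85, -0.24, 1.16, -1.22]
```

```bash
python3 -m jog '[[0.001,0,-0.015,-0.7,1.3,0],[0.002,0,-0.022,0,0,0],[0.002,0,-0.022,0,0,0],[0.002,0,-0.022,0,0,0],[0.002,0,-0.022,0,0,0],[0.002,0,-0.022,0,0,0],[0.002,0,-0.022,0,0,0],[0.002,0,-0.022,0,0,0],[0.002,0,-0.022,0,0,0],[0.002,0,-0.018,0,0,0],[0,0,0,0,0,0]]' >/dev/null; python3 go.py 447.6 245 120 -75
```

```text
t 15.6 grasp [457.2 229.5 169.4] jaw -78.4 tilt 0.35 width 60.1 F [-0.5  1.  -1.2]
turn [-0.1 -3.4 -0.3] then shift [  5.2  49.4 -17.5] | no-turn shift [  6.6  49.3 -17.2]
```

```bash
python3 -m jog '[[0,0,0,-0.1,-3.4,-0.3],[0.005,0.015,-0.012,0,0,0],[0,0.018,-0.005,0,0,0],[0,0.015,0,0,0,0],[0,0,0,0,0,0]]' >/dev/null; python3 go.py 447.6 245 66.5 -75
```

```text
t 16.1 grasp [449.5 242.1 119.4] jaw -75.9 tilt 0.20 width 60.1 F [-1.2 -1.  -2.2]
turn [ 0.  -0.9 -0.2] then shift [ 1.1 52.9 -3.3] | no-turn shift [ 1.3 52.9 -3.3]
```

```bash
python3 -m jog '[[0.001,0.015,-0.003,0,-0.9,0],[0,0.015,0,0,0,0],[0,0.01,0,0,0,0],[0,0.004,0,0,0,0],[0,0,0,0,0,0]]' >/dev/null; python3 go.py 447.6 245 66.5 -75
```

```text
t 16.5 grasp [450.7 240.7  75.6] jaw -75.9 tilt 0.33 width 60.3 F [ 0.9  0.2 -1.7]
turn [-0.1 -0.9 -0.3] then shift [ 1.9  9.1 -5. ] | no-turn shift [ 2.   9.1 -5. ]
```

```bash
python3 -m jog '[[0.003,0.002,-0.006,0,-0.9,-0.3],[0.001,0.002,-0.001,0,0,0]]' >/dev/null; python3 go.py 447.6 245 66.5 -75
```

```text
t 16.6 grasp [446.  246.4  72.8] jaw -75.0 tilt 0.10 width 60.1 F [-0.4 -0.  -1.9]
turn [-0.  -0.  -0.1] then shift [-1.2  6.3  1.7] | no-turn shift [-1.2  6.3  1.7]
```

```bash
python3 -m jog '[[-0.001,0.003,0.001,0,0,0],[0,0.003,0,0,0,0]]' >/dev/null; python3 go.py 447.6 245 66.5 -75; python3 - <<'E'
from bench import r
from h import *
for n in("top","side"):
    c=r.camera(n);P=cloud(c);Z=P[...,2];c["th"]=1.45
    m=(Z>.085)&(Z<.1)&near(P,(.447,.245),.034);print(n,m.sum(), circ(P[m]) if m.sum()>9 else 0)
E
python3 go.py 447.6 245 66.5 -75
```

```text
t 16.8 grasp [447.6 246.7  67.6] jaw -75.0 tilt 0.19 width 60.2 F [-0.8  0.2 -1.2]
turn [ 0.1  0.  -0.2] then shift [0.4 1.1 1.7] | no-turn shift [0.4 1.1 1.7]
top 8 0
side 196 (array([0.44689248, 0.24675444]), np.float64(0.029145540638676977))
t 16.9 grasp [447.2 246.4  67.1] jaw -75.0 tilt 0.13 width 60.0 F [-0.4  1.1 -1.4]
turn [ 0.   0.  -0.1] then shift [-0.   0.6  1.4] | no-turn shift [-0.   0.6  1.4]
```

```bash
python3 -m jog '[[0,0.0015,0,0,0,0],[0,0.001,0,0,0,0]]'; python3 go.py 447.6 245 66.5 -75
```

```text
time: 17.07
ee_pos: [0.4477, 0.2463, 0.0466]
eef_rot: [-0.091, 0.701, -0.701, 0.093]
ft_force: [-7.8, -5.1, 22.4]
width: 0.0601
t 17.1 grasp [447.7 246.3  65.3] jaw -75.0 tilt 0.15 width 60.1 F [-7.8 -5.1 22.4]
turn [ 0.  -0.  -0.1] then shift [ 0.4 -1.2  1.2] | no-turn shift [ 0.4 -1.2  1.2]
```

Contact. Release and rise, then check.

```bash
python3 -m jog '[[0,-0.001,0,0,0,0],[0,0,0,0,0,0],[0,0,0,0,0,0],[0,-0.002,0,0,0,0]]' 1;python3 go.py 447.6 245 66.5 -75;  python3 -m jog '[[0,-0.015,0,0,0,0],[0,-0.03,0,0,0,0],[0,-0.035,0,0,0,0],[0,-0.035,0,0,0,0],[0,-0.02,0,0,0,0]]' >/dev/null; python3 go.py 648.5 -136.7 180 -103; python3 - <<'E'
from bench import r
from h import *
for n in("top","side"):
    c=r.camera(n);P=cloud(c);Z=P[...,2];c["th"]=1.45;np.savez(f"pics/{n}3.npz",**c)
    m=(Z>.085)&(Z<.1)&near(P,(.447,.245),.04);print(n,m.sum(), circ(P[m]) if m.sum()>9 else 0)
    m=red(c)&(Z>.0085)&(Z<.016)&near(P,(.447,.245),.07);print(ring(P[m],44))
E
```

```text
time: 17.4
ee_pos: [0.4483, 0.2463, 0.05]
eef_rot: [-0.091, 0.702, -0.701, 0.093]
ft_force: [-0.1, -0.3, 0.1]
width: 0.0791
t 17.4 grasp [448.2 246.3  68.7] jaw -75.1 tilt 0.20 width 79.1 F [-0.1 -0.3  0.1]
turn [ 0.1 -0.1 -0.2] then shift [0.9 2.2 1.1] | no-turn shift [0.9 2.2 1.1]
t 17.8 grasp [445.7 243.5 204.8] jaw -75.2 tilt 0.42 width 86.6 F [ 0.2  0.7 -0.7]
turn [-0.4 27.8  0.2] then shift [-283.1   24.8  324.8] | no-turn shift [-98.9  27.  419.2]
top 76 (array([0.44962721, 0.24755751]), np.float64(0.027337587030476975))
c=[450.2 245.6] R=44 resid 0.3 n=18
side 327 (array([0.44732737, 0.24812501]), np.float64(0.02874564504732055))
c=[447.5 246.6] R=44 resid 0.41 n=27
```

```bash
python3 -m jog '[[0,0,0,0,6,0],[0,0,0,0,6,0],[0,0,0,0,6,0],[0,0,0,0,5,0],[0,0,0,0,4,0]]' >/dev/null; python3 go.py 648.5 -136.7 180 -103; python3 -m jog '[[-0.025,0,0.026,0,0,0],[-0.025,0,0.028,0,0,0],[-0.025,0,0.028,0,0,0],[-0.025,0,0.028,0,0,0],[-0.025,0,0.028,0,0,0],[-0.025,0,0.028,0,0,0],[-0.025,0,0.028,0,0,0],[-0.025,0,0.028,0,0,0],[-0.025,0,0.028,0,0,0],[-0.025,0,0.028,0,0,0],[-0.02,0,0.02,0,0,0]]' >/dev/null; python3 go.py 648.5 -136.7 130 -103;python3 -c "
from bench import r
s=r.read_state();print([round(float(x),2) for x in s['joint_positions']])"
```

```text
t 18.3 grasp [445.6 244.8 203.7] jaw -103.1 tilt 0.14 width 86.9 F [-1.4  0.5 -0.2]
turn [-0.1 -0.1  0.1] then shift [-283.6   23.7  326.1] | no-turn shift [-284.3   24.   325.4]
t 19.2 grasp [ 643.7 -111.4  191.3] jaw -102.3 tilt 0.76 width 86.9 F [ 0.7 -0.8  0.1]
turn [-0.2  0.7  0.7] then shift [-10.4  61.3  23.6] | no-turn shift [-10.9  61.2  23.5]
[-0.56, 0.6, 0.98, 1.47, -0.5, 1.35, -1.33]
```

```bash
python3 -m jog '[[-0.005,0,0.012,-0.2,0.7,0.7],[-0.005,0.02,0.011,0,0,0],[0,0.025,0,0,0,0],[0,0.015,0,0,0,0],[0,0,0,0,0,0]]' >/dev/null; python3 go.py 648.5 -136.7 46 -103
```

```text
t 19.7 grasp [ 647.6 -149.8  123.6] jaw -103.8 tilt 0.38 width 87.0 F [ 0.3  0.2 -0.7]
turn [-0.4 -0.8  0.1] then shift [  2.   77.6 -13. ] | no-turn shift [  2.   77.5 -13.4]
```

```bash
python3 -m jog '[[0.002,0,-0.013,-0.4,-0.8,0],[0,0.018,0,0,0,0],[0,0,0,0,0,0]]' >/dev/null; python3 go.py 648.5 -136.7 46 -103
```

```text
t 19.9 grasp [ 648.3 -135.   104.6] jaw -102.9 tilt 0.27 width 87.1 F [-1.2 -0.  -1.1]
turn [0.1 0.1 0.3] then shift [-0.6 58.6  1.6] | no-turn shift [-0.8 58.6  1.7]
```

```bash
python3 -m jog '[[0,0.02,0.001,0,0,0],[0,0.02,0,0,0,0],[0,0.015,0,0,0,0],[0,0.003,0,0,0,0]]' >/dev/null; python3 go.py 648.5 -136.7 46 -103;  python3 -m jog '[[0,0,0,0,0,0],[0,0,0,0,0,0],[0,0,0,0,0,0],[0,0,0,0,0,0],[0,0,0,0,0,0],[0,0,0,0,0,0],[0,0,0,0,0,0],[0,0,0,0,0,0],[0,0,0,0,0,0]]' -1 20;python3 go.py 648.5 -136.7 160 -103
```

```text
t 20.2 grasp [ 651.9 -131.1   50.5] jaw -102.5 tilt 0.33 width 87.3 F [-0.2  0.3 -1.2]
turn [ 0.3  0.5 -0.1] then shift [2.1 4.5 6.3] | no-turn shift [2.1 4.5 6.3]
time: 21.0
ee_pos: [0.6545, -0.1312, 0.0373]
eef_rot: [0.079, 0.705, -0.701, -0.074]
ft_force: [1.2, 0.1, -2.0]
width: 0.0381
t 21.0 grasp [ 654.3 -131.3   56. ] jaw -102.4 tilt 0.54 width 38.1 F [ 1.2  0.1 -2. ]
turn [ 0.3  0.6 -0.4] then shift [   4.4 -104.     6.6] | no-turn shift [   3.7 -104.     6. ]
```

```bash
python3 -m jog '[[0,-0.01,0,0.3,0.6,-0.3],[0,-0.02,0,0,0,0],[0,-0.03,0,0,0,0],[0,-0.03,0,0,0,0],[0,-0.025,0,0,0,0],[0,0,0,0,0,0]]' - 30; python3 go.py 475 -262.2 160 -89; python3 - <<'E'
from bench import r
from h import *
for n in("top","side"):
    c=r.camera(n);P=cloud(c);Z=P[...,2];c["th"]=1.45;np.savez(f"pics/{n}4.npz",**c)
    m=red(c)&(Z>.0085)&(Z<.016)&near(P,(.6487,-.144),.045);print(ring(P[m],33),m.sum())
    I=c["image"].astype(int);g=(I.max(-1)-I.min(-1)<30)&(I.min(-1)>60)&(Z>.06)&(Z<.2)&near(P,(.654,-.131),.07)
    print(np.percentile(Z[g],[0,2,5,95,99,100]).round(4),g.sum())
    if n=="side": cv2.imwrite("pics/side4.png",cv2.resize(c["image"][80:290,180:420,::-1],None,fx=2,fy=2))
E
```

```text
time: 21.5
ee_pos: [0.6517, -0.1299, 0.1566]
eef_rot: [-0.079, -0.702, 0.703, 0.084]
ft_force: [0.4, -0.8, -1.1]
width: 0.0381
t 21.5 grasp [ 651.9 -129.9  175.3] jaw -103.3 tilt 0.40 width 38.1 F [ 0.4 -0.8 -1.1]
turn [ -0.1 -14.3   0.4] then shift [179.2  15.3 129.2] | no-turn shift [141.7  16.6 169.3]Traceback (most recent call last):
  File "<stdin>", line 5, in <module>
  File "h.py", line 25, in ring
    hull=cv2.convexHull((p[:,:2]*1000).astype(np.float32))[:,0]
         ~~~~~~~~~~~~~~~~~~~~~~~~~~~~~~~~~~~~~~~~~~~~~~~~~^^^^^
TypeError: 'NoneType' object is not subscriptable
```

```bash
python3 -m jog '[[0,0,0,0,-5,0],[0,0,0,0,-5,0],[0,0,0,0,-4.3,0],[0.02,0,0.015,0,0,0],[0.025,0,0.018,0,0,0],[0.025,0,0.018,0,0,0],[0.025,0,0.018,0,0,0],[0.025,0,0.018,0,0,0],[0.025,0,0.018,0,0,0],[0.02,0,0.015,0,0,0],[0,0,0,0,0,0]]'>/dev/null; python3 go.py 475 -262.2 110 -89; python3 - <<'E'
from bench import r
from h import *
for n in("top","side"):
    c=r.camera(n);P=cloud(c);Z=P[...,2];c["th"]=1.45;np.savez(f"pics/{n}4.npz",**c)
    m=red(c)&(Z>.0085)&(Z<.016)&near(P,(.6487,-.144),.045)
    if m.sum()>20: print(ring(P[m],33),m.sum())
    g=(Z>.168)&(Z<.19)&near(P,(.475,-.262),.09);print(box(P[g]))
    if n=="side": cv2.imwrite("pics/side4.png",cv2.resize(c["image"][80:290,180:420,::-1],None,fx=2,fy=2))
E
```

```text
t 22.5 grasp [ 478.4 -252.   163.2] jaw -88.0 tilt 1.64 width 38.1 F [-0.3  0.1 -2.1]
turn [0.4 1.  1.6] then shift [ 3.5 53.2 10.1] | no-turn shift [ 2.2 53.2 10.4]
c=[ 649.3 -140.7] R=33 resid 0.77 n=29 924
c=(433.7,-252.7) size 38.8x16.7 long-axis -86.8deg
c=[ 648.2 -138.8] R=33 resid 1.16 n=20 250
c=(474.7,-246.0) size 103.5x63.1 long-axis 19.4deg
```

View pics/side4.png

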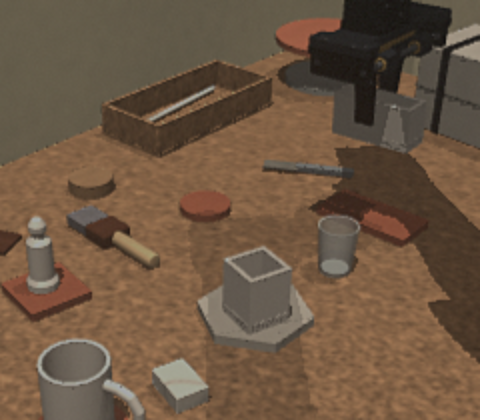

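Trough held level beneath the gripper. The small round setter is bare, and the tankard and pot are standing. I'll bring the trough over and down.

```bash
python3 -m jog '[[0,0,0.010,0.4,1,1.6],[0,0.02,0,0,0,0],[0,0.02,0,0,0,0],[0,0,0,0,0,0]]'>/dev/null; python3 go.py 478.8 -262.2 56 -89
```

```text
t 22.9 grasp [ 486.  -254.3  120.9] jaw -88.5 tilt 0.18 width 38.2 F [-0.7  0.4 -2.1]
turn [ 0.   0.5 -0.2] then shift [ 7.3 64.9  7.8] | no-turn shift [ 7.6 64.8  7.8]
```

```bash
python3 -m jog '[[0.007,0,0.008,0,0.5,-0.2],[0,0.02,0,0,0,0],[0,0.02,0,0,0,0],[0,0.01,0,0,0,0],[0,0,0,0,0,0]]'>/dev/null; python3 go.py 478.8 -262.2 56 -89
```

```text
t 23.3 grasp [ 481.6 -262.1   71.5] jaw -88.7 tilt 0.10 width 37.9 F [-0.7 -0.6 -1.8]
turn [-0.   0.3  0.1] then shift [ 2.8 15.5  0. ] | no-turn shift [ 2.7 15.5  0. ]
```

```bash
python3 -m jog '[[0.003,0.007,0,0,0.3,0],[0,0.004,0,0,0,0]]'>/dev/null; python3 go.py 478.8 -262.2 56 -89; python3 - <<'E'
from bench import r
from h import *
for n in("top","side"):
    c=r.camera(n);P=cloud(c);Z=P[...,2];c["th"]=1.45
    m=red(c)&(Z>.0085)&(Z<.016)&near(P,(.475,-.262),.09);print(n,box(P[m]))
    I=c["image"].astype(int);g=(I.max(-1)-I.min(-1)<30)&(I.min(-1)>60)&(Z>.06)&(Z<.073)&near(P,(.475,-.262),.08)
    print(box(P[g]),P[g].min(0).round(4),P[g].max(0).round(4))
E
```

```text
t 23.5 grasp [ 479.2 -262.9   61.7] jaw -89.1 tilt 0.09 width 37.2 F [-0.1  0.  -3. ]
turn [-0.1 -0.1  0. ] then shift [ 0.4  5.7 -0.7] | no-turn shift [ 0.4  5.7 -0.8]
top c=(475.8,-261.0) size 125.9x62.8 long-axis 0.3deg
c=(475.9,-262.4) size 98.6x38.1 long-axis 0.7deg [ 0.4265 -0.2819  0.0608] [ 0.525  -0.2427  0.0721]
side c=(474.1,-259.6) size 127.3x63.3 long-axis 2.5deg
c=(473.7,-260.3) size 100.3x41.2 long-axis 2.3deg [ 0.4235 -0.2821  0.06  ] [ 0.5231 -0.2401  0.0716]
```

Both cameras show it centred within about 1 mm. Lower to contact.

```bash
python3 -m jog '[[0,0.003,-0.0005,0,0,0],[0,0.002,0,0,0,0],[0,0.001,0,0,0,0]]'; python3 go.py 478.8 -262.2 56 -89
```

```text
time: 23.83
ee_pos: [0.4809, -0.2627, 0.0384]
eef_rot: [0.005, -0.706, 0.708, -0.007]
ft_force: [0.6, -0.1, -2.3]
width: 0.0379
t 23.8 grasp [ 480.9 -262.6   57.1] jaw -89.0 tilt 0.19 width 37.9 F [ 0.6 -0.1 -2.3]
turn [-0.1 -0.  -0.2] then shift [ 2.   1.1 -0.4] | no-turn shift [ 2.1  1.1 -0.5]
```

```bash
python3 -m jog '[[0.002,0.0015,0,0,0,0],[0,0.001,0,0,0,0]]'; python3 go.py 478.8 -262.2 56 -89
```

```text
time: 24.0
ee_pos: [0.4797, -0.2631, 0.0368]
eef_rot: [0.005, -0.706, 0.708, -0.008]
ft_force: [-5.3, 0.6, 11.6]
width: 0.0378
t 24.0 grasp [ 479.6 -263.    55.5] jaw -89.0 tilt 0.29 width 37.8 F [-5.3  0.6 11.6]
turn [-0.1 -0.  -0.3] then shift [ 0.8 -0.5 -0.8] | no-turn shift [ 0.8 -0.5 -0.8]
```

```bash
python3 -m jog '[[0,-0.001,0,0,0,0],[0,0,0,0,0,0],[0,0,0,0,0,0]]' 1 >/dev/null;python3 go.py;  python3 -m jog '[[0,-0.015,0,0,0,0],[0,-0.03,0,0,0,0],[0,-0.035,0,0,0,0],[0,-0.035,0,0,0,0],[0,-0.035,0,0,0,0],[0,-0.02,0,0,0,0]]' >/dev/null; python3 go.py 651 122 180 -89; python3 - <<'E'
from bench import r
from h import *
for n in("top","side"):
    c=r.camera(n);P=cloud(c);Z=P[...,2];c["th"]=1.45
    m=(Z>.058)&(Z<.07)&near(P,(.475,-.262),.075);print(n,box(P[m]))
    m=red(c)&(Z>.0085)&(Z<.016)&near(P,(.475,-.262),.09);print(box(P[m]))
    m=red(c)&(Z>.0085)&(Z<.016)&near(P,(.6487,-.14),.055);print("small",ring(P[m],33),m.sum())
E
```

```text
t 24.2 grasp [ 479.8 -263.6   57.3] jaw -89.0 tilt 0.38 width 50.3 F [0.2 0.4 0. ]
t 24.8 grasp [ 475.5 -262.4  229.3] jaw -89.2 tilt 0.26 width 84.7 F [ 0.8 -0.  -0.1]
turn [-0.1 -0.2  0.2] then shift [-182.2   49.3 -381.3] | no-turn shift [-181.4   48.  -381.9]
top c=(429.3,-263.9) size 39.1x5.9 long-axis -88.9deg
c=(475.9,-262.2) size 125.9x64.4 long-axis 1.5deg
small c=[ 648.8 -140.9] R=33 resid 0.71 n=35 935
side c=(474.9,-261.2) size 100.6x44.0 long-axis 0.1deg
c=(474.7,-259.0) size 127.1x66.1 long-axis 2.3deg
small c=[ 648.1 -139. ] R=33 resid 0.89 n=23 250
```

```bash
python3 -m jog '[[-0.016,0,-0.033,0,0,0],[-0.016,0,-0.033,0,0,0],[-0.016,0,-0.033,0,0,0],[-0.016,0,-0.033,0,0,0],[-0.016,0,-0.033,0,0,0],[-0.016,0,-0.033,0,0,0],[-0.016,0,-0.033,0,0,0],[-0.016,0,-0.033,0,0,0],[-0.016,0,-0.033,0,0,0],[-0.016,0,-0.033,0,0,0],[-0.008,0,-0.02,0,0,0],[0,0,0,0,0,0]]' >/dev/null; python3 go.py 651 122 150 -89;python3 -c "
from bench import r
s=r.read_state();print([round(float(x),2) for x in s['joint_positions']])"
```

```text
t 25.9 grasp [643.4 105.4 219. ] jaw -89.5 tilt 0.42 width 87.2 F [-0.3  0.7 -0.7]
turn [ 0.1 -0.5  0.4] then shift [ -7.8  69.  -16.5] | no-turn shift [ -8.2  69.  -16.4]
[-0.86, 0.54, 0.92, 1.45, -0.43, 1.37, -1.49]
```

```bash
python3 -m jog '[[-0.007,0,-0.016,0,-0.5,0.4],[0,0.025,0,0,0,0],[0,0.03,0,0,0,0],[0,0.01,0,0,0,0],[0,0,0,0,0,0]]' >/dev/null; python3 go.py 651 122 58 -89
```

```text
t 26.3 grasp [649.6 122.5 147.5] jaw -88.8 tilt 0.17 width 87.0 F [ 0.3 -0.8 -0.1]
turn [0.  0.2 0.2] then shift [-1.4 89.5  0.6] | no-turn shift [-1.6 89.5  0.6]
```

```bash
python3 -m jog '[[-0.001,0.02,0,0,0,0],[0,0.025,0,0,0,0],[0,0,0,0,0,0]]' >/dev/null; python3 go.py 651 122 55 -89
```

```text
t 26.5 grasp [650.8 120.5 103.2] jaw -89.0 tilt 0.13 width 87.1 F [-0.   0.3 -0.7]
turn [0.  0.  0.1] then shift [-0.2 48.2 -1.5] | no-turn shift [-0.3 48.2 -1.5]
```

```bash
python3 -m jog '[[0,0.018,-0.0015,0,0,0],[0,0.02,0,0,0,0],[0,0.011,0,0,0,0]]' >/dev/null; python3 go.py 651 122 55 -89; python3 -m jog '[[0.0003,0.0006,0,0,0,0],[0.0003,0.0006,0,0,0,0],[0.0003,0.0006,0,0,0,0],[0.0003,0.0006,0,0,0,0],[0.0003,0.0006,0,0,0,0],[0.0003,0.0006,0,0,0,0],[0.0003,0.0006,0,0,0,0],[0.0003,0.0006,0,0,0,0],[0.0003,0.0006,0,0,0,0],[0.0003,0.0003,0,0,0,0]]' -1 12; python3 go.py 651 122 150 -89
```

```text
t 26.8 grasp [654.  120.2  60.1] jaw -89.1 tilt 0.27 width 87.2 F [-0.3  1.2 -0.8]
turn [ 0.1 -0.1 -0.3] then shift [ 3.   5.1 -1.9] | no-turn shift [ 3.   5.1 -1.8]
time: 27.6
ee_pos: [0.6537, 0.1196, 0.0422]
eef_rot: [-0.002, 0.708, -0.706, 0.009]
ft_force: [0.1, -0.1, 0.1]
width: 0.0286
t 27.6 grasp [653.5 119.5  60.9] jaw -89.1 tilt 0.62 width 28.6 F [ 0.1 -0.1  0.1]
turn [ 0.2 -0.1 -0.6] then shift [  2.5 -89.1  -2.5] | no-turn shift [  1.6 -89.1  -2.8]
```

```bash
python3 -m jog '[[0,0,0,0,0,0],[0,-0.01,0,0,0,0],[0,-0.02,0,0,0,0],[0,-0.03,0,0,0,0],[0,-0.03,0,0.2,0,-0.6],[0,-0.02,0,0,0,0],[0,0,0,0,0,0]]' - 20; python3 go.py 648.5 -140 160 -89
```

```text
time: 28.18
ee_pos: [0.6507, 0.1183, 0.1575]
eef_rot: [0.007, -0.706, 0.708, -0.003]
ft_force: [0.6, -0.9, -0.1]
width: 0.0275
t 28.2 grasp [650.9 118.4 176.2] jaw -89.2 tilt 0.37 width 27.5 F [ 0.6 -0.9 -0.1]
turn [-0.2 -0.2  0.3] then shift [  6.9  16.2 258.3] | no-turn shift [  5.8  17.  258.2]
```

```bash
python3 -m jog '[[0.0005,0,0.022,0,0,0],[0.0005,0,0.022,0,0,0],[0.0005,0,0.022,0,0,0],[0.0005,0,0.022,0,0,0],[0.0005,0,0.022,0,0,0],[0.0005,0,0.022,0,0,0],[0.0005,0,0.022,0,0,0],[0.0005,0,0.022,0,0,0],[0.0005,0,0.022,0,0,0],[0.0005,0,0.022,0,0,0],[0,0,0.02,0,0,0],[0,0,0,0,0,0]]' >/dev/null; python3 go.py 648.5 -140 90 -89;python3 - <<'E'
from bench import r
from h import *
for n in("top","side"):
    c=r.camera(n);P=cloud(c);Z=P[...,2];c["th"]=1.45;np.savez(f"pics/{n}5.npz",**c)
    m=red(c)&(Z>.0085)&(Z<.016)&near(P,(.645,.12),.08);print(n,"square",box(P[m]))
    if n=="side": cv2.imwrite("pics/side5.png",cv2.resize(c["image"][80:290,180:420,::-1],None,fx=2,fy=2))
E
```

```text
t 29.2 grasp [ 647.9 -130.   178.6] jaw -89.0 tilt 0.33 width 27.6 F [-0.4 -0.9 -1.1]
turn [-0.1  0.   0.3] then shift [-0.5 88.6 10. ] | no-turn shift [-1.  88.7  9.9]
top square c=(649.7,120.9) size 74.2x74.1 long-axis 79.2deg
side square c=(648.4,122.5) size 77.8x75.0 long-axis -10.8deg
```

View pics/side5.png

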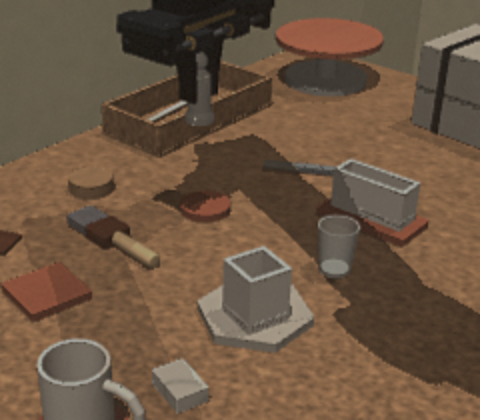

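```bash
cat > fig.py <<'E'
from h import *
def figaxis(c,y,z0,z1,xy):
    P=cloud(c);Z=P[...,2];m=(Z>z0)&(Z<z1)&near(P,xy,.035);out=[]
    for v in np.unique(np.where(m)[0]):
        u=np.where(m[v])[0]
        if len(u)<5: continue
        mid=np.array([(u.min()+u.max())/2,v]);w=u.max()-u.min()+1
        d=c["R"].T@np.linalg.inv(c["K"])@np.r_[mid,1];o=-c["R"].T@c["t"];k=(y-o[1])/d[1];X=o+k*d
        out.append((v,w*c["range_z"][v,int(mid[0])]/c["K"][0,0]*1000,*(X*1000)))
    return np.array(out).round(1)
E
python3 - <<'E'
from fig import *
print(figaxis(load("side5"),-.130,.115,.22,(.648,-.13)))
E
```

```text
[[ 104.    14.   624.6 -130.   222.7]
 [ 105.    21.   629.1 -130.   219.3]
 [ 106.    28.2  633.7 -130.   215.8]
 [ 107.    52.9  650.7 -130.   209.4]
 [ 108.    53.   650.7 -130.   207. ]
 [ 109.    50.5  652.3 -130.   204.2]
 [ 110.    50.9  652.3 -130.   201.7]
 [ 111.    50.4  652.3 -130.   199.3]
 [ 112.    50.5  652.3 -130.   196.9]
 [ 113.    50.4  652.3 -130.   194.4]
 [ 114.    50.5  652.3 -130.   192. ]
 [ 115.    50.6  652.2 -130.   189.5]
 [ 116.    46.1  652.2 -130.   187.1]
 [ 117.    46.2  652.2 -130.   184.6]
 [ 118.    46.4  652.2 -130.   182.1]
 [ 119.    46.3  652.2 -130.   179.7]
 [ 120.    46.5  652.2 -130.   177.2]
 [ 121.    46.3  652.2 -130.   174.7]
 [ 122.    46.5  652.2 -130.   172.2]
 [ 123.    46.4  652.2 -130.   169.7]
 [ 124.    46.5  652.2 -130.   167.2]
 [ 125.    46.6  652.2 -130.   164.7]
 [ 126.    46.7  652.2 -130.   162.1]
 [ 127.    46.5  652.2 -130.   159.6]
 [ 128.     0.   657.  -130.   155.7]
 [ 129.    35.   657.  -130.   153.2]
 [ 130.    32.6  655.4 -130.   151.1]
 [ 131.    25.8  650.5 -130.   149.9]
 [ 132.    25.9  650.5 -130.   147.3]
 [ 133.    25.9  650.5 -130.   144.8]
 [ 134.    25.9  650.5 -130.   142.2]
 [ 135.    30.8  650.5 -130.   139.6]
 [ 136.    33.2  648.9 -130.   137.5]
 [ 137.    35.5  650.5 -130.   134.4]
 [ 138.    35.5  650.5 -130.   131.8]
 [ 139.    35.4  650.5 -130.   129.2]
 [ 140.    35.6  650.5 -130.   126.6]
 [ 141.    30.8  650.5 -130.   124. ]
 [ 142.    23.7  648.8 -130.   121.9]]
```

```bash
python3 -m jog '[[0,0,0.010,0,0,0.3],[0,0.025,0,0,0,0],[0,0.03,0,0,0,0],[0,0.025,0,0,0,0],[0,0.01,0,0,0,0],[0,0,0,0,0,0]]' >/dev/null; python3 go.py 648.5 -140 61 -89
```

```text
t 29.8 grasp [ 651.3 -131.1   86.5] jaw -88.3 tilt 0.31 width 27.1 F [-0.3 -0.3 -0.5]
turn [ 0.2  0.7 -0.3] then shift [ 3.  25.5  8.8] | no-turn shift [ 3.2 25.4  8.8]
```

```bash
python3 -m jog '[[0.003,0.005,0.009,0,0.7,-0.3],[0,0.01,0,0,0,0],[0,0.004,0,0,0,0]]' >/dev/null; python3 go.py 648.5 -140 61 -89; python3 - <<'E'
from bench import r
from fig import *
c=r.camera("side");P=cloud(c);Z=P[...,2];c["th"]=1.45;np.savez("pics/side6.npz",**c)
m=red(c)&(Z>.0085)&(Z<.016)&near(P,(.6487,-.14),.055);print("small",ring(P[m],33),m.sum())
a=figaxis(c,-.1395,.014,.06,(.648,-.14));print(a)
cv2.imwrite("pics/side6.png",cv2.resize(c["image"][110:210,230:340,::-1],None,fx=5,fy=5))
c=r.camera("top");P=cloud(c);Z=P[...,2];c["th"]=1.45
m=red(c)&(Z>.0085)&(Z<.016)&near(P,(.6487,-.14),.055);print(m.sum())
g=(Z>.016)&(Z<.06)&near(P,(.6487,-.14),.025);print(g.sum(),P[g].mean(0))
E
python3 go.py 648.5 -140 61 -89
```

```text
t 30.0 grasp [ 650.1 -140.3   69.1] jaw -88.9 tilt 0.18 width 27.2 F [-0.6  0.4 -1.8]
turn [ 0.1  0.1 -0.1] then shift [ 1.6  8.1 -0.3] | no-turn shift [ 1.7  8.1 -0.3]
small c=[ 647.6 -138.8] R=33 resid 1.48 n=16 156
[[ 166.    42.4  652.1 -139.5   52.1]
 [ 167.    37.3  655.5 -139.5   48.1]
 [ 168.    37.3  655.5 -139.5   45.3]
 [ 169.    37.2  655.5 -139.5   42.4]
 [ 170.    30.   650.3 -139.5   41.4]
 [ 171.    27.5  648.6 -139.5   39.1]
 [ 172.    27.6  648.6 -139.5   36.3]
 [ 173.    30.1  650.2 -139.5   32.8]
 [ 174.    32.7  648.5 -139.5   30.6]
 [ 175.    35.3  650.2 -139.5   27.1]
 [ 176.    35.2  650.2 -139.5   24.2]
 [ 177.    35.3  650.2 -139.5   21.3]
 [ 178.    35.3  650.1 -139.5   18.4]
 [ 179.    30.3  650.1 -139.5   15.5]
 [ 180.    25.2  650.1 -139.5   12.6]]
0
0 [nan nan nan]
t 30.1 grasp [ 650.  -140.8   69.6] jaw -88.9 tilt 0.16 width 27.4 F [ 0.2  0.1 -1.4]
turn [ 0.1  0.1 -0.1] then shift [ 1.5  8.6 -0.8] | no-turn shift [ 1.5  8.6 -0.8]<stdin>:9: RuntimeWarning: Mean of empty slice.
  ret = um.true_divide(
```

View pics/side6.png

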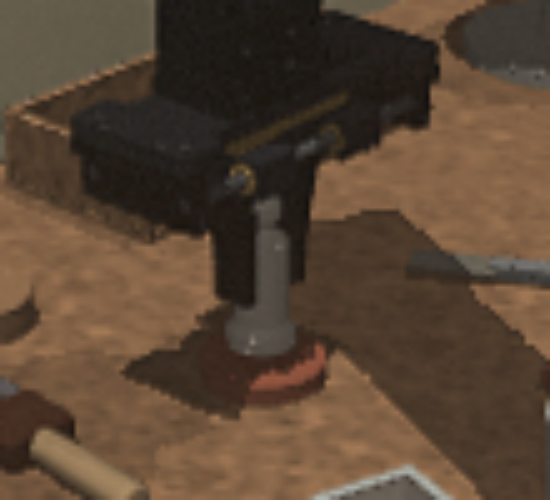

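Side crop: the figurine is just above the small setter, about 1 mm left of centre. Shift and lower.

```bash
python3 -m jog '[[0.0015,0.004,-0.0007,0,0,0],[0.0005,0.003,0,0,0,0]]' >/dev/null; python3 go.py 648.5 -140 61 -89
```

```text
t 30.3 grasp [ 648.9 -140.5   63.9] jaw -88.9 tilt 0.27 width 26.8 F [-0.3  0.5 -1.2]
turn [ 0.1  0.1 -0.3] then shift [ 0.4  2.9 -0.5] | no-turn shift [ 0.4  2.9 -0.5]
```

```bash
python3 -m jog '[[0.0005,0.002,0,0,0,0],[0.0005,0.0015,0,0,0,0]]'; python3 go.py 648.5 -140 61 -89
```

```text
time: 30.47
ee_pos: [0.6484, -0.1402, 0.0419]
eef_rot: [-0.005, 0.708, -0.706, 0.009]
ft_force: [-2.7, 2.0, 17.2]
width: 0.0274
t 30.5 grasp [ 648.3 -140.3   60.6] jaw -88.9 tilt 0.34 width 27.4 F [-2.7  2.  17.2]
turn [ 0.1  0.1 -0.3] then shift [-0.3 -0.4 -0.3] | no-turn shift [-0.3 -0.4 -0.3]
```

```bash
python3 -m jog '[[0.0003,0,0,0,0,0],[0.0003,0,0,0,0,0],[0.0003,0,0,0,0,0],[0.0003,0,0,0,0,0]]' 1;  python3 -m jog '[[0,-0.015,0,0,0,0],[0,-0.025,0,0,0,0],[0,-0.035,0,0,0,0],[0,-0.035,0,0,0,0],[0,-0.03,0,0,0,0],[0,0,0,0,0,0]]' >/dev/null; python3 go.py 448 6.5 180 -107.3
```

```text
time: 30.8
ee_pos: [0.6476, -0.1401, 0.0426]
eef_rot: [-0.004, 0.708, -0.706, 0.009]
ft_force: [0.4, -0.1, -0.2]
width: 0.046
t 31.3 grasp [ 644.5 -141.2  210.4] jaw -89.0 tilt 0.19 width 83.7 F [ 0.4 -0.7  0.6]
turn [ 0.1 18.3 -0.2] then shift [231.6  30.4 -82.6] | no-turn shift [ 194.1   29.9 -151.1]
```

```bash
python3 -m jog '[[0,0,0,0,6,0],[0,0,0,0,6,0],[0,0,0,0,6,0],[0.025,0,-0.009,0,0,0],[0.028,0,-0.01,0,0,0],[0.028,0,-0.01,0,0,0],[0.028,0,-0.01,0,0,0],[0.028,0,-0.01,0,0,0],[0.028,0,-0.01,0,0,0],[0.028,0,-0.01,0,0,0],[0.025,0,-0.009,0,0,0],[0,0,0,0,0,0]]' >/dev/null; python3 go.py 445.5 7.3 130 -107.3;python3 - <<'E'
from bench import r
from fig import *
for n in ("top","side"):
    c=r.camera(n);P=cloud(c);Z=P[...,2];c["th"]=1.45;np.savez(f"pics/{n}7.npz",**c)
    m=red(c)&(Z>.0085)&(Z<.016)&near(P,(.6487,-.14),.055);print("small",ring(P[m],33),m.sum())
    m=(Z>.086)&(Z<.1)&near(P,(.649,-.14),.035);print(m.sum(),P[m].mean(0).round(4))
a=figaxis(c,-.1395,.014,.09,(.648,-.14));print(a[::3])
E
python3 -c "
from bench import r
s=r.read_state();print([round(float(x),2) for x in s['joint_positions']])"
```

```text
t 32.3 grasp [471.9 -14.6 218.4] jaw -108.5 tilt 0.51 width 87.1 F [-0.3 -0.2 -0.5]
turn [ 0.4 -1.2 -0.3] then shift [ 31.7  88.4 -13.1] | no-turn shift [ 32.5  88.3 -11.8]
small c=[ 648.9 -140.7] R=33 resid 0.51 n=24 297
108 [ 0.647  -0.1386  0.0928]
small c=[ 647.6 -138.4] R=33 resid 0.56 n=18 144
18 [ 0.6442 -0.1318  0.0895]
[[ 155.    14.8  650.6 -139.5   83.2]
 [ 158.    12.3  648.9 -139.5   75.5]
 [ 161.    27.3  648.8 -139.5   67.3]
 [ 164.    27.3  648.7 -139.5   58.9]
 [ 167.    27.4  648.7 -139.5   50.5]
 [ 170.    27.4  648.6 -139.5   42. ]
 [ 173.    27.7  648.5 -139.5   33.4]
 [ 176.    27.8  648.5 -139.5   24.8]
 [ 179.    35.5  646.7 -139.5   16.8]
 [ 182.    27.8  648.3 -139.5    7.3]]
[-1.31, -0.12, 1.2, 1.93, 0.12, 1.25, -2.04]
```

```bash
python3 -m jog '[[0.016,0,-0.006,0.4,-1.2,-0.3],[0.016,0.02,-0.006,0,0,0],[0,0.03,0,0,0,0],[0,0.025,0,0,0,0],[0,0,0,0,0,0]]' >/dev/null; python3 go.py 445.5 7.3 66 -107.3
```

```text
t 32.8 grasp [450.9   2.2 143.5] jaw -107.5 tilt 0.65 width 87.1 F [-1.1  0.5 -0.3]
turn [-0.4 -0.2 -0.5] then shift [ 6.7 77.5 -3.2] | no-turn shift [ 7.4 77.4 -3.8]
```

```bash
python3 -m jog '[[0.007,0,-0.0035,-0.4,-0.2,-0.5],[0,0.025,0,0,0,0],[0,0.025,0,0,0,0],[0,0,0,0,0,0]]' >/dev/null; python3 go.py 445.5 7.3 60 -107.3
```

```text
t 33.1 grasp [449.    6.7  97. ] jaw -107.6 tilt 0.29 width 87.3 F [-0.2 -1.1 -0.4]
turn [ 0.3 -0.3 -0.1] then shift [ 3.6 37.   0.5] | no-turn shift [ 3.6 37.   0.7]
```

```bash
python3 -m jog '[[0.004,0.015,0,0.3,-0.3,0],[0,0.018,0,0,0,0],[0.001,0.006,0,0,0,0]]' >/dev/null; python3 go.py 445.5 7.3 60 -107.3;  python3 -m jog '[[0.0005,0.0006,0,0,0,0],[0.0003,0.0006,0,0,0,0],[0.0003,0.0006,0,0,0,0],[0.0003,0.0006,0,0,0,0],[0.0003,0.0006,0,0,0,0],[0.0003,0.0006,0,0,0,0],[0.0003,0.0006,0,0,0,0],[0.0003,0.0006,0,0,0,0]]' -1 20; python3 go.py 649 121.7 170 -101
```

```text
t 33.4 grasp [447.3   7.   61.7] jaw -107.4 tilt 0.31 width 87.0 F [ 0.2  0.3 -0.3]
turn [-0.3 -0.1 -0.1] then shift [1.8 1.7 0.3] | no-turn shift [1.8 1.7 0.2]
time: 34.07
ee_pos: [0.4482, 0.0083, 0.0452]
eef_rot: [-0.109, -0.699, 0.699, 0.105]
ft_force: [-5.4, -1.6, 17.4]
width: 0.0496
t 34.1 grasp [448.1   8.3  63.9] jaw -107.4 tilt 0.29 width 49.6 F [-5.4 -1.6 17.4]
turn [ 0.  -6.4 -0.3] then shift [-175.6 -106.1 -149.6] | no-turn shift [-158.2 -105.2 -168.4]
```

```bash
python3 -m jog '[[0,-0.012,0,0,0,0],[0,-0.025,0,0,0,0],[0,-0.03,0,0,0,0],[0,-0.03,0,0,0,0],[0,0,0,0,-6.4,0]]' >/dev/null; python3 -m jog '[[-0.018,0,-0.015,0,0,0],[-0.018,0,-0.015,0,0,0],[-0.018,0,-0.015,0,0,0],[-0.018,0,-0.015,0,0,0],[-0.018,0,-0.015,0,0,0],[-0.018,0,-0.015,0,0,0],[-0.018,0,-0.015,0,0,0],[-0.018,0,-0.015,0,0,0],[-0.018,0,-0.015,0,0,0],[-0.015,0,-0.012,0,0,0],[0,0,0,0,0,0]]' >/dev/null; python3 go.py 649 121.7 110 -101
```

```text
t 35.4 grasp [637.3 121.5 144.4] jaw -100.9 tilt 1.68 width 50.0 F [-0.5  0.8 -2.4]
turn [1.1 0.1 1.3] then shift [-11.5  34.4  -2.4] | no-turn shift [-12.2  34.2  -1.7]
```

```bash
python3 -m jog '[[-0.014,0,-0.0025,1.1,0.1,1.3],[0,0.02,0,0,0,0],[0,0.025,0,0,0,0],[0,0.015,0,0,0,0],[0,0,0,0,0,0]]' >/dev/null; python3 go.py 651.6 121.2 64 -101
```

```text
t 35.8 grasp [651.1 121.7  80.2] jaw -101.0 tilt 0.26 width 49.8 F [ 0.1  0.1 -2.4]
turn [-0.3  0.   0. ] then shift [-0.5 16.2  0.4] | no-turn shift [-0.5 16.2  0.3]
```

```bash
python3 -m jog '[[0,0.007,0,-0.3,0,0],[0,0.004,0,0,0,0]]' >/dev/null; python3 go.py 651.6 121.2 64 -101; cat > pot.py <<'E'
from bench import r
from h import *
import sys
z0=float(sys.argv[1])
for n in("top","side"):
    c=r.camera(n);P=cloud(c);Z=P[...,2];c["th"]=1.45
    m=red(c)&(Z>.0085)&(Z<.016)&near(P,(.648,.121),.07);m=cv2.morphologyEx(m.astype(np.uint8),cv2.MORPH_OPEN,np.ones((2,2)))>0
    I=c["image"].astype(int);g=(I.max(-1)-I.min(-1)<30)&(I.min(-1)>60)&(Z>z0)&(Z<z0+.012)&near(P,(.649,.121),.05)
    print(n,"setter",box(P[m]),"pot",box(P[g]) if g.sum()>5 else 0,g.sum())
E
python3 pot.py .074
```

```text
t 36.0 grasp [650.7 121.3  69.3] jaw -101.0 tilt 0.06 width 50.0 F [ 0.4 -0.3 -2.9]
turn [0. 0. 0.] then shift [-0.9  5.3 -0. ] | no-turn shift [-0.9  5.3 -0. ]
top setter c=(619.2,125.0) size 72.5x19.5 long-axis 85.6deg pot c=(649.3,124.7) size 50.2x42.7 long-axis -11.2deg 111
side setter c=(305.9,340.0) size 840.7x92.3 long-axis -33.1deg pot c=(647.4,124.1) size 54.0x50.5 long-axis -11.0deg 200
```

```bash
python3 -m jog '[[-0.0005,0.003,0,0,0,0],[0,0.0025,0,0,0,0]]' ; python3 go.py 651.3 121.2 64 -101
```

```text
time: 36.25
ee_pos: [0.6527, 0.1215, 0.0474]
eef_rot: [0.068, 0.705, -0.703, -0.067]
ft_force: [0.1, -0.1, -2.2]
width: 0.0499
t 36.2 grasp [652.6 121.5  66.1] jaw -101.0 tilt 0.18 width 49.9 F [ 0.1 -0.1 -2.2]
turn [ 0.1  0.  -0.1] then shift [1.3 2.1 0.5] | no-turn shift [1.3 2.1 0.5]
```

```bash
python3 -m jog '[[0.0015,0.0015,0.0005,0,0,0],[0,0.0015,0,0,0,0]]' ; python3 go.py 651.3 121.2 64 -101
```

```text
time: 36.42
ee_pos: [0.6516, 0.1213, 0.0453]
eef_rot: [0.069, 0.705, -0.703, -0.066]
ft_force: [-8.0, -0.5, 17.2]
width: 0.0499
t 36.4 grasp [651.5 121.3  64. ] jaw -101.0 tilt 0.26 width 49.9 F [-8.  -0.5 17.2]
turn [ 0.2  0.  -0.2] then shift [ 0.2 -0.   0.1] | no-turn shift [ 0.2 -0.   0.1]
```

```bash
python3 -m jog '[[0,-0.0005,0,0,0,0],[0.0003,0,0,0,0,0],[0.0003,0,0,0,0,0],[0.0003,0,0,0,0,0]]' 1;  python3 -m jog '[[0,-0.015,0,0,0,0],[0,-0.03,0,0,0,0],[0,-0.035,0,0,0,0],[0,-0.035,0,0,0,0],[0,-0.035,0,0,0,0],[0,-0.02,0,0,0,0]]' >/dev/null; python3 -m jog '[[0.02,0,0.015,0,0,0],[0.022,0,0.016,0,0,0],[0.022,0,0.016,0,0,0],[0.022,0,0.016,0,0,0],[0.022,0,0.016,0,0,0],[0.022,0,0.016,0,0,0],[0.022,0,0.01,0,0,0],[0.022,0,0.01,0,0,0],[0.02,0,0.01,0,0,0],[0,0,0,0,0,0]]' >/dev/null; python3 go.py; cat > chk.py <<'E'
from bench import r
from fig import *
k=__import__("sys").argv[1]
for n in("top","side"):
    c=r.camera(n);P=cloud(c);Z=P[...,2];c["th"]=1.45;np.savez(f"pics/{n}{k}.npz",**c)
    cv2.imwrite(f"pics/{n}{k}.png",c["image"][:,:,::-1]);s=red(c)&(Z>.0085)&(Z<.016);s=cv2.morphologyEx(s.astype(np.uint8),cv2.MORPH_OPEN,np.ones((2,2)))>0
    print(n,"\n square",box(P[s&near(P,(.649,.121),.06)]));m=(Z>.071)&(Z<.083)&near(P,(.649,.121),.05);print(" pot   ",box(P[m]),m.sum())
    print(" oblong",box(P[s&near(P,(.475,-.262),.08)]));m=(Z>.058)&(Z<.07)&near(P,(.475,-.262),.075);print(" trough",box(P[m]),m.sum())
    print(" large",ring(P[s&near(P,(.447,.245),.06)],44));m=(Z>.0865)&(Z<.1)&near(P,(.447,.245),.04);print(" tank",circ(P[m]),ring(P[m],31),m.sum())
    print(" small",ring(P[s&near(P,(.649,-.14),.045)],33));m=(Z>.086)&(Z<.1)&near(P,(.649,-.14),.035);print(" fig head",P[m].mean(0).round(4),m.sum())
    m=(Z>.03)&(Z<.08)&near(P,(.444,-.137),.04);print(" beaker",ring(P[m],24) if m.sum()>5 else 0)
E
python3 chk.py 8
```

```text
time: 36.75
ee_pos: [0.6516, 0.1215, 0.0473]
eef_rot: [0.07, 0.705, -0.703, -0.065]
ft_force: [-0.2, 0.8, -0.0]
width: 0.0688
t 38.1 grasp [451.4  34.7 253.9] jaw -101.4 tilt 0.57 width 86.8 F [ 1.4 -0.  -0.3]
top 
 square c=(648.8,119.4) size 72.6x71.7 long-axis -11.0deg
 pot    c=(649.6,122.1) size 51.0x50.9 long-axis 79.4deg 359
 oblong c=(473.4,-264.9) size 126.4x67.2 long-axis 2.1deg
 trough c=(476.4,-263.0) size 100.1x39.4 long-axis 1.4deg 546Traceback (most recent call last):
  File "chk.py", line 9, in <module>
    print(" large",ring(P[s&near(P,(.447,.245),.06)],44));m=(Z>.0865)&(Z<.1)&near(P,(.447,.245),.04);print(" tank",circ(P[m]),ring(P[m],31),m.sum())
                   ~~~~^^^^^^^^^^^^^^^^^^^^^^^^^^^^^^^^^
  File "h.py", line 25, in ring
    hull=cv2.convexHull((p[:,:2]*1000).astype(np.float32))[:,0]
         ~~~~~~~~~~~~~~~~~~~~~~~~~~~~~~~~~~~~~~~~~~~~~~~~~^^^^^
TypeError: 'NoneType' object is not subscriptable
```

View pics/top8.png

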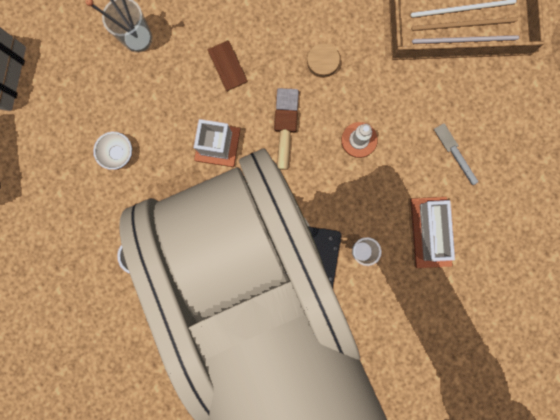

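```bash
python3 -m jog '[[0.005,0,0.037,0,0,0],[0.005,0,0.037,0,0,0],[0.005,0,0.037,0,0,0],[0.005,0,0.037,0,0,0],[0.005,0,0.037,0,0,0],[0.005,0,0.037,0,0,0],[0.005,0,0.037,0,0,0],[0.005,0,0.037,0,0,0],[0.005,0,0.037,0,0,0],[0.005,0,0.037,0,0,0],[0.005,0,0.037,0,0,0],[0.005,0,0.037,0,0,0]]' >/dev/null; python3 -m jog '[[0.008,0,0.037,0,0,0],[0.008,0,0.037,0,0,0],[0.008,0,0.037,0,0,0],[0,0,0,0,0,0]]' ; python3 chk.py 9
```

```text
time: 39.47
ee_pos: [0.2267, -0.4734, 0.2607]
eef_rot: [-0.083, -0.687, 0.72, 0.058]
ft_force: [0.5, 0.2, 0.6]
width: 0.0872
top 
 square c=(648.9,119.3) size 73.0x72.5 long-axis -11.0deg
 pot    c=(649.3,122.1) size 50.6x50.3 long-axis 79.1deg 361
 oblong c=(473.6,-265.6) size 126.2x67.6 long-axis 1.3deg
 trough c=(476.3,-263.2) size 99.8x40.4 long-axis 1.1deg 548
 large c=[448.4 245.1] R=44 resid 0.53 n=25
 tank (array([0.44952362, 0.24603095]), np.float64(0.02876860732038824)) c=[449.5 246.2] R=31 resid 0.42 n=33 301
 small c=[ 648.4 -143.6] R=33 resid 0.64 n=27
 fig head [ 0.6471 -0.1388  0.0929] 107
 beaker c=[ 444.7 -137.4] R=24 resid 0.73 n=34
side 
 square c=(645.6,123.5) size 73.6x71.3 long-axis 80.1deg
 pot    c=(647.9,123.2) size 55.0x51.0 long-axis -10.1deg 207
 oblong c=(470.9,-255.8) size 123.3x61.2 long-axis 5.3deg
 trough c=(474.8,-261.9) size 101.4x43.0 long-axis 1.7deg 244
 large c=[447.1 244.6] R=44 resid 1.22 n=26
 tank (array([0.44742508, 0.24821726]), np.float64(0.028782945415446917)) c=[447.9 247.9] R=31 resid 0.31 n=29 283
 small c=[ 644.5 -140.2] R=33 resid 1.26 n=17
 fig head [ 0.6432 -0.1346  0.0913] 37
 beaker c=[ 443.2 -136.4] R=24 resid 0.3 n=23
```

View pics/side9.png

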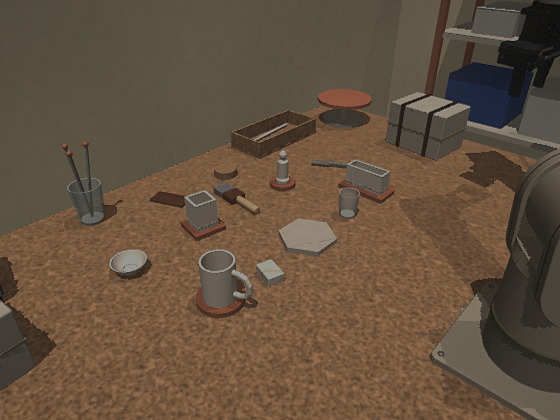

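```bash
python3 - <<'E'
from fig import *
for n,s in(("top9",(648.9,-140.8)),("side9",(648.2,-138.9))):
    c=load(n);P=cloud(c)*1000;Z=P[...,2]
    m=(Z>78)&(Z<101)&near(P/1000,(.649,-.14),.03);q=P[m]
    f=least_squares(lambda x:np.linalg.norm(q-x,axis=1)-10,[649,-140,87],loss="soft_l1");print(n,"head",f.x.round(1),np.median(abs(f.fun)).round(2),len(q),"setter",s)
    m=(Z>28)&(Z<68)&near(P/1000,(.649,-.14),.02);q=P[m]
    f=least_squares(lambda x:np.hypot(q[:,0]-x[0],q[:,1]-x[1])-14,[649,-140],loss="soft_l1");print(" column",f.x.round(1),len(q))
E
```

```text
top9 head [ 648.5 -139.6   86.2] 0.49 113 setter (648.9, -140.8)
 column [ 648.7 -140. ] 95
side9 head [ 647.2 -138.6   86.3] 0.66 54 setter (648.2, -138.9)
 column [ 647.6 -139.1] 158
```

All pieces are centred to within about 2.5 mm and squared to within 1°, and the robot is clear, so I'm handing it in.

```bash
python3 -c "
from bench import r
print(r.close_job())"
```

```text
the job is handed in; nothing more can be done
None
```

All four pieces are now on their own setters, upright, and the job is handed in. The robot's clock was at about 39.5 s of the 128 s allowed. I moved the pot to the bat first, then the tankard, trough and figurine to their setters, and the pot last. The bat is empty and no piece stood on the bench.

The last camera checks compare each piece with its setter as measured while bare:

| Piece | Offset from setter centre | Angle to setter |
|---|---|---|
| Brush pot | 1–1.5 mm | within 1° |
| Trough | about 1 mm | within 1° |
| Figurine | about 1 mm | round, no angle |
| Tankard | 1.6–2.5 mm | round, no angle |

- **Beaker:** it measured within about 0.5 mm of its starting position.
- **Disagreements:** the two cameras differ by 1–2 mm throughout, which is about their calibration error. Setters partly hidden under pieces gave biased fits (for example, the small round one read up to 4 mm off), so I relied on the bare measurements.
- **Problem on the way:** while carrying the tankard, joints 3 and 7 reached their range limits. The arm stayed within range but drifted and tilted the tankard about 4°. I turned the wrist back, so the tankard stands with its handle pointing a different way from before.

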